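Turn the polenta slabs on the finishing rack

ROBOT

A 6-joint arm with a two-finger parallel gripper is mounted at the origin on the work surface. World frame = base frame: x ahead of the robot, y to its left, z up, the work surface at z = 0. Lengths are in m, angles in rad, forces in N, time in s.
With the tool pointing down it reaches from about 0.35 to 0.8 m from the base axis. Payload 7.3 kg.
Tool frame: the origin (TCP) lies at the very end of the fingers, on their centre line; the grasp point (between the pads) lies 19 mm behind it; z points along the fingers, y is the line along which they close (so a half turn about z gives the same grasp; the last joint's range is limited). The gripper opens to 85 mm and grips with 20 to 120 N. Pads are 22 mm wide; open, the fingers measure 114 mm over their backs; the gripper's body (76 mm by 85 mm) begins 54 mm behind the grasp point. The pads swing forward as they close: fully open they stand 13 mm farther back than shut.
Start: joints at [1.064, 0.342, 1.524, -0, 1.275, -0.146], TCP at [0.185, 0.491, 0.231] pointing down, gripper open.
Joint ranges: [-2.53, 2.53], [-0.77, 2.02], [0.04, 2.7], [-1, 4.14], [0.28, 2.66], [-3.11, 3.11]. Speed limits (rad/s): [2.57, 2.57, 3.14, 3.14, 3.14, 3.14].

INTERFACE

Orientations are given as a 3x3 rotation matrix whose columns are the frame's x, y, z axes.
In Python, from bench import * gives the robot as it stands.
- The arm moves only by the tool move_arm, never from a script. Its argument "commands" is text: rows parted by semicolons, each of 7 numbers parted by spaces: the turn, a rotation vector about the tool's x, y, z in rad, then the shift along the tool's x, y, z in cm, then the opening, from 0 (shut) to 1 (fully open). A call has 1 to 10 rows; each row is the pose to reach, as a shift and turn from the pose commanded when the call began, along the tool's axes at that moment; what a row does not reach only later rows make up. A row lasts 1/10 s, in which the tool goes at most 50 mm and 8.59 degrees, less where a joint would pass 70% of its speed; a pose out of reach is approached as far as the arm can. A call with a gripper value outside its range is refused whole. The fingers move at their own pace and stop on an object; the grip force is fixed at half the most. Time passes only in rows, so rows that repeat a pose let the fingers close. It gives the time, the measured TCP pose, the force, the opening and the grip force at its end, in the units of the state.
- sense(): the state, without advancing time (a new reading comes with each control period).
- get_image(name): name is "scene" or "top" or "wrist"; returns a dict with "img" (400x640x3 uint8, red, green, blue), "z_map" (400x640 float32, m along the optical axis (not along the pixel's ray), 0 where there is no reading), "mtx" (3x3 intrinsics, pixels), "cam_to_world" (4x4, takes a point from camera to world coordinates). Camera axes: x right, y up, looking along -z (the intrinsics and any distortion apply to the point x, -y, -z); pixel columns grow to the right and rows downward; lengths in m; the calibration is good to about 2 mm. A picture is of the moment at which its call begins.
- finish_job(): hands the job in; it is judged then, once.
The state is a dict: "time_s": time; "joint_positions": joint angles; "qd": joint speeds; "effort": joint torques, N m; "position": TCP position; "orientation": TCP orientation; "force": force on the tool from outside, world axes, zero at the start; "torque": the same for the moment, N m; "finger_gap": opening from 0.0 (shut) to 1.0 (fully open); "grip_force": force on a finger pad.
Only numpy, scipy, OpenCV 4.12 (cv2) and the standard library are available. Lean on these libraries where they do the work, as an engineer would, in place of code of your own. Each camera call takes 0.05 s, during which the arm holds its last target. There are 200 camera calls.

TASK

Swing the saucepan's handle round so that it points straight back over the hob, away from the robot's side and clear of the rack, with the pan still centred on its ring. Then take the side-blade turner and use it to turn over every polenta slab on the rack, so that the seared side is up and each slab again lies flat across both rails; never touch the slabs with the gripper's fingers. Finally lay the turner back flat on the upturned steel pan, and leave the foil tray, bowl and tub undisturbed.

Things in the scene. Friction and masses are not known exactly. Their poses are not given: they have to be found in the camera images.
- saucepan_axis (a point): Lidded aluminium saucepan, 150 mm diameter, 115 mm high to the lid (knob to 141 mm), 0.8 kg, loose on the hob; this point is on its axis, 55 mm above its underside. Its +x axis points along the handle. It may get knocked aside and can be slid on the hob by its handle.
- saucepan_handle (a point): Grip point on the saucepan's level black bar handle, 120 mm from the pan's axis and 110 mm above the pan's underside. The bar is 20 mm wide and 18 mm high and runs from 95 to 225 mm from the axis.
- hob_ring (a point): Centre of the ring mark (184 mm) on the top face of the flat black hob plate (300 x 230 x 10 mm, fixed). Its +x axis points straight back over the hob, away from the robot: the saucepan's handle must end pointing this way, with the pan centred on the ring.
- rack_top (a point): Centre of the fixed steel rack, at the height of its rail tops (70 mm above the work surface). Axes: y along the two rails, x across them (away from the robot), z up. Each rail is 14 mm square in section, 420 mm long, its centre line at x = -57 or +57 mm; the 100 mm gap between them is open down to the work surface. Legs and floor ties only at y = -200 and +200.
- slab1_mid (a point): Polenta slab, a rigid yellow block 150 (its x, across the rails) by 80 (its y, along the rails) by 24 mm thick, 0.26 kg; this point is its centre. Its z axis leaves the plain face: up at the start, down once turned; the other face has dark sear stripes. Two or three slabs are present (None if absent), in places 110 mm apart along the rails; the rack's -y end is free.
- slab2_mid (a point): Polenta slab, a rigid yellow block 150 (its x, across the rails) by 80 (its y, along the rails) by 24 mm thick, 0.26 kg; this point is its centre. Its z axis leaves the plain face: up at the start, down once turned; the other face has dark sear stripes. Two or three slabs are present (None if absent), in places 110 mm apart along the rails; the rack's -y end is free.
- slab3_mid (a point): Polenta slab, a rigid yellow block 150 (its x, across the rails) by 80 (its y, along the rails) by 24 mm thick, 0.26 kg; this point is its centre. Its z axis leaves the plain face: up at the start, down once turned; the other face has dark sear stripes. Two or three slabs are present (None if absent), in places 110 mm apart along the rails; the rack's -y end is free.
- turner_grip (a point): Middle of the black handle of the loose side-blade turner (0.22 kg): a hexagonal bar 24 mm across flats, 120 mm long, along the turner's x axis (towards the blade); two flats face +-z, so a gripper rolled 30 degrees to either side of upright closes flush on flats; grip firmly. y: side on which the blade sticks out; z up. 20 mm above the surface it lies on. It is heaviest about 115 mm ahead (+x) of here.
- turner_blade (a point): Centre of the top of the turner's steel blade (same axes as turner_grip): from the grip +168 mm in x, +44 in y, -17 in z. The plate is 3 mm thick, spans 36 mm either way in x and from the lip 66 mm in +y. A thin neck (6 wide, 8 high) runs along the handle line to a post beside the lip's rear end. A bolster ahead of the handle (60 to 68 mm from the grip) reaches down to the blade's underside level.
- turner_lip (a point): Middle of the top inner edge of the upturned lip, 72 mm long, 4 mm thick, rising 6 mm above the blade along its -y edge (same axes as turner_grip): from the grip +168 mm in x, +11 in y, -11 in z. A slab resting on the blade is caught by the lip when the turner is rolled lip down, and tips off over it, upside down, near a quarter turn.
- gnpan_top (a point): Centre of the flat top of an upturned steel gastronorm pan (fixed), 65 mm above the work surface; the flat top is 176 mm (x) by 162 mm (y), the rim at its foot 190 x 176 mm. The turner starts on it, its blade and bolster on the top and its handle overhanging the -x edge, and is laid back in the same way.
- foiltray: Bystander: open foil tray 90 x 130 x 40 mm beyond the rack, loose; origin under its centre.
- bowl: Bystander: small steel bowl, 110 mm diameter, 50 mm high, loose; origin under its centre.
- tub: Bystander: white jar-shaped tub, 90 mm diameter, 55 mm high, loose; origin under its centre.
Things that resemble listed ones, but are neither listed nor needed, are in the scene too. What is shaped like the part that bears slab1_mid but orange or pink is not meant. What is shaped like the part that bears slab3_mid but blue or pink is not meant.

How it is judged:
By the outcome, as a careful person would: the job done as asked, in the order asked, and still so for the second after the job is handed in, with the robot touching nothing.
Of slab1, slab2, slab3 only 2 to 3 are there at a start; the rules pass over those that are not, and their reading is None.
At some moment in a run one of saucepan may be knocked a few centimetres aside while the robot is not near it.
It also fails if it takes over 210 s, if anything falls off the work surface, if the arm or the gripper's body presses on something with over 40 N, if the wrist force passes 120 N, or if a joint passes its speed limit or range.

## Working session

There is one attempt and no reset: what is moved stays moved. The work goes in short steps, Python scripts to look and compute and a tool call to move; the robot and the scene stay as the last step left them, time stands still between calls to the robot, and variables do not carry over. Pictures are saved under pics/ and viewed, at most 14 in all, crops included, and the job is handed in when it is done.

Besides the shell and the picture viewer there is one more tool, called after ">>>" by a JSON object that holds its "op" and its "data". move_arm: Moves the arm, as the interface text tells. Its arguments: {"type":"object","properties":{"commands":{"type":"string"}},"required":["commands"]}

```bash
mkdir -p pics; ls
cat > h.py <<'E'
from bench import *
import numpy as np, cv2
def world(im,u,v,d=None):
    K=im["mtx"];T=im["cam_to_world"]
    d=im["z_map"][int(v),int(u)] if d is None else d
    p=np.array([(u-K[0,2])/K[0,0]*d,-(v-K[1,2])/K[1,1]*d,-d,1])
    return (T@p)[:3]
def cloud(im):
    K=im["mtx"];T=im["cam_to_world"];d=im["z_map"]
    v,u=np.mgrid[:400,:640]
    P=np.stack([(u-K[0,2])/K[0,0]*d,-(v-K[1,2])/K[1,1]*d,-d,np.ones_like(d)],-1)
    P=(P@T.T)[...,:3]; P[d<=0]=np.nan
    return P
E
python3 - <<'E'
from h import *
for n in("scene","top"):
    i=get_image(n); cv2.imwrite(f"pics/{n}0.png",i["img"][...,::-1]); np.savez(f"{n}0.npz",**i)
    print(n,i["mtx"].tolist(),i["cam_to_world"].round(3).tolist())
s=sense();print(s["time_s"],s["position"],np.round(s["orientation"],3).tolist(),s["finger_gap"])
E
```

```text
pics
scene [[471.6624902769985, 0.0, 321.0739631172657], [0.0, 471.6624902769985, 190.94919337121314], [0.0, 0.0, 1.0]] [[0.233, -0.65, 0.724, 1.474], [0.972, 0.164, -0.166, -0.236], [-0.011, 0.742, 0.67, 1.028], [0.0, 0.0, 0.0, 1.0]]
top [[393.7378139596441, 0.0, 322.69735732523685], [0.0, 393.7378139596441, 197.2396476306351], [0.0, 0.0, 1.0]] [[0.021, 0.992, -0.124, 0.318], [-1.0, 0.021, 0.003, 0.002], [0.006, 0.124, 0.992, 1.419], [0.0, 0.0, 0.0, 1.0]]
0.1 [0.18512993 0.49090071 0.23069979] [[-0.936, 0.353, -0.001], [0.353, 0.936, -0.001], [0.0, -0.001, -1.0]] 1.0005479067722938
```

```bash
sleep 0; ls pics
```

```text
scene0.png
top0.png
```

View pics/scene0.png

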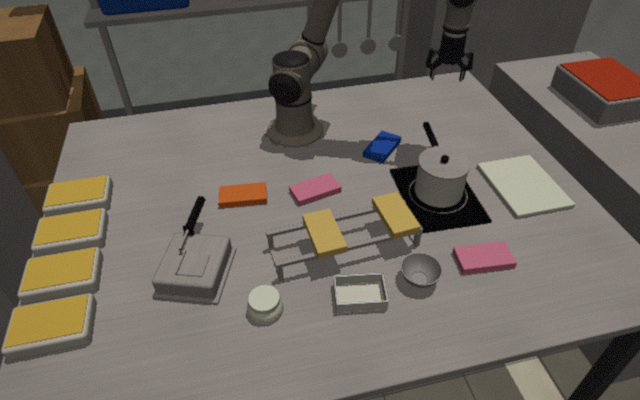

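View pics/top0.png

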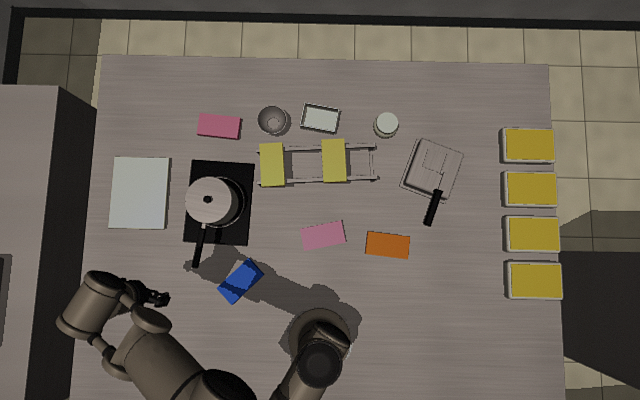

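Two yellow slabs lie on the rack: top view (271,165) and (333,160). The slab look-alikes are orange (387,244), pink (323,235), pink (219,126) and blue (240,281), all on the table and not wanted. Pan at (213,201), its handle pointing at the robot side; turner handle at (433,207).

```bash
cat >> h.py <<'E'
def ray_plane(im,u,v,z):
    a=world(im,u,v,1.0); c=im["cam_to_world"][:3,3]
    return c+(a-c)*(z-c[2])/(a[2]-c[2])
def rect(P,m):
    q=P[m][:,:2]; q=q[np.isfinite(q).all(1)].astype(np.float32)
    return cv2.minAreaRect(q), len(q), np.nanmedian(P[m][:,2])
E
cat > m1.py <<'E'
from h import *
for n in("scene","top"):
    i=dict(np.load(n+"0.npz"));P=cloud(i);hsv=cv2.cvtColor(i["img"],cv2.COLOR_RGB2HSV)
    print(n,"table z",np.nanmedian(P[...,2]))
    H,S,V=[hsv[...,k].astype(int) for k in range(3)]
    Z=P[...,2];X=P[...,0];Y=P[...,1]
    m=(H>20)&(H<35)&(S>90)&(V>100)&(Z>0.07)&(Z<0.12)&(X>0.3)&(abs(Y)<.5)
    nl,lab,st,ce=cv2.connectedComponentsWithStats(m.astype(np.uint8))
    for k in range(1,nl):
        if st[k,4]>150: print("slab",ce[k].round(),rect(P,(lab==k)&(Z>0.088)))
    m=(Y>.05)&(X<.6)&(X>0.25)&(Y<.5)
    r=m&(Z>.113)&(Z<.122)&(V>60); print("lid",rect(P,r))
    r=m&(Z>.1)&(Z<.14)&(V<50); print("handle",rect(P,r))
    r=m&(Z>.003)&(Z<.016)&(V<60); print("hob",rect(P,r))
    r=(Z>.06)&(Z<.076)&(abs(Y+.05)<.25)&(X>.4)&(X<.65)&(S<60);print("rack",rect(P,r))
    m=(Y<-.2)&(Y>-.5)&(X>.25)&(X<.7)
    r=m&(Z>.058)&(Z<.0735);print("gn",rect(P,r))
    r=m&(Z>.076)&(Z<.11)&(V<60);print("thandle",rect(P,r))
E
python3 m1.py
```

```text
scene table z 0.0009544092085214118
slab [396. 213.] (((0.5987370610237122, 0.1781960129737854), (0.15344835817813873, 0.08329127728939056), 5.047253608703613), 1098, np.float64(0.09467199097173068))
slab [324. 231.] (((0.6195393800735474, -0.03387638181447983), (0.15256765484809875, 0.08052823692560196), 3.4590086936950684), 1188, np.float64(0.0948147092148326))
lid (((0.4613227844238281, 0.3577822148799896), (0.16951288282871246, 0.11433476209640503), 8.57561206817627), 112, np.float64(0.11683034069256903))
handle (((0.36501285433769226, 0.3912905156612396), (0.01647634245455265, 0.22619464993476868), 81.63634490966797), 148, np.float64(0.12887567722617016))
hob (((0.42782270908355713, 0.3685845732688904), (0.3604115843772888, 0.23086409270763397), 4.937567234039307), 2067, np.float64(0.010739586321492078))
rack (((0.5531283617019653, -0.08472201228141785), (0.041875533759593964, 0.43469375371932983), 4.35408878326416), 500, np.float64(0.06881663071917571))
gn (((0.6062371730804443, -0.39011240005493164), (0.16227981448173523, 0.1774255782365799), 69.99214935302734), 2969, np.float
[... 757 characters left out ...]
5617980957, 0.27092093229293823), 63.43764114379883), 295, np.float64(0.12659040283954193))
hob (((0.4302484691143036, 0.35915273427963257), (0.26237252354621887, 0.3456919491291046), 87.9120864868164), 2650, np.float64(0.008773493926209297))
rack (((0.5943119525909424, -0.05038636922836304), (0.12835000455379486, 0.4956529140472412), 2.668156623840332), 314, np.float64(0.06823083472688873))
gn (((0.5473009943962097, -0.3709845244884491), (0.16331012547016144, 0.2893964946269989), 69.44049835205078), 2033, np.float64(0.06451743161409396))
thandle (((0.4870416820049286, -0.38624319434165955), (0.02870386838912964, 0.18790596723556519), 70.52262878417969), 316, np.float64(0.09400147597846276))
```

```bash
cat > m2.py <<'E'
from h import *
import sys
def pan(n,i,vb=True):
    P=cloud(i);hsv=cv2.cvtColor(i["img"],cv2.COLOR_RGB2HSV);V=hsv[...,2].astype(int);S=hsv[...,1]
    X,Y,Z=P[...,0],P[...,1],P[...,2]
    m=(Y>.15)&(X<.8)&(X>0.2)&(Y<.65)
    lid=m&(Z>.115)&(Z<.136)&(V>65)
    nl,lab,st,ce=cv2.connectedComponentsWithStats(lid.astype(np.uint8)); k=1+st[1:,4].argmax()
    q=P[lab==k][:,:2].astype(np.float32); c,r=cv2.minEnclosingCircle(q)
    h=m&(Z>.11)&(Z<.14)&(V<55)&(np.hypot(X-c[0],Y-c[1])>.09)&(np.hypot(X-c[0],Y-c[1])<.24)
    nl,lab,st,ce=cv2.connectedComponentsWithStats(h.astype(np.uint8)); k=1+st[1:,4].argmax()
    q2=P[lab==k][:,:2].astype(np.float32);R=cv2.minAreaRect(q2);hm=q2.mean(0)
    print(n,"lid c",np.round(c,4),"r",round(r,4),"med",np.median(q,0).round(4),"handle",np.round(hm,4),np.round(R[0]+R[1],4),R[2],"az",np.degrees(np.arctan2(hm[1]-c[1],hm[0]-c[0])).round(1))
    return c
def hob(n,i):
    P=cloud(i);V=cv2.cvtColor(i["img"],cv2.COLOR_RGB2HSV)[...,2].astype(int)
    X,Y,Z=P[...,0],P[...,1],P[...,2]
    k=(Y>.15)&(Y<.6)&(X>.25)&(X<.7)&(Z>.002)&(Z<.02)&(V<45)
    k=cv2.morphologyEx(k.astype(np.uint8),cv2.MORPH_OPEN,np.ones((3,3)))
    print(n,"hob",rect(P,k>0))
if __name__=="__main__":
    for n in("scene","top"):
        i=dict(np.load(n+"0.npz")); pan(n,i); hob(n,i)
    i=dict(np.load("top0.npz"))
    P=cloud(i);m=(abs(P[...,2]-.07)<.012)&(P[...,0]>.45)&(P[...,0]<.7)&(P[...,1]>-.3)&(P[...,1]<.25)
    c=np.concatenate([i["img"][95:270,150:280],i["img"][95:270,350:480]],1)
    cv2.imwrite("pics/crop1.png",cv2.resize(c[...,::-1],None,fx=3,fy=3,interpolation=cv2.INTER_CUBIC))
E
python3 m2.py
```

```text
scene lid c [0.3953 0.3891] r 0.1544 med [0.4795 0.3713] handle [0.279  0.4027] [0.2745 0.4043 0.016  0.0587] 81.52432250976562 az 173.3
scene hob (((0.47502467036247253, 0.37299036979675293), (0.22719301283359528, 0.3013957142829895), 87.72549438476562), 2445, np.float64(0.010728291812303059))
top lid c [0.4554 0.3773] r 0.0859 med [0.4618 0.3761] handle [0.3046 0.3987] [0.3046 0.3999 0.0209 0.1247] 80.34809875488281 az 171.9
top hob (((0.4706990122795105, 0.371137797832489), (0.22799614071846008, 0.2992716431617737), 87.48907470703125), 2828, np.float64(0.00873969788316542))
```

View pics/crop1.png

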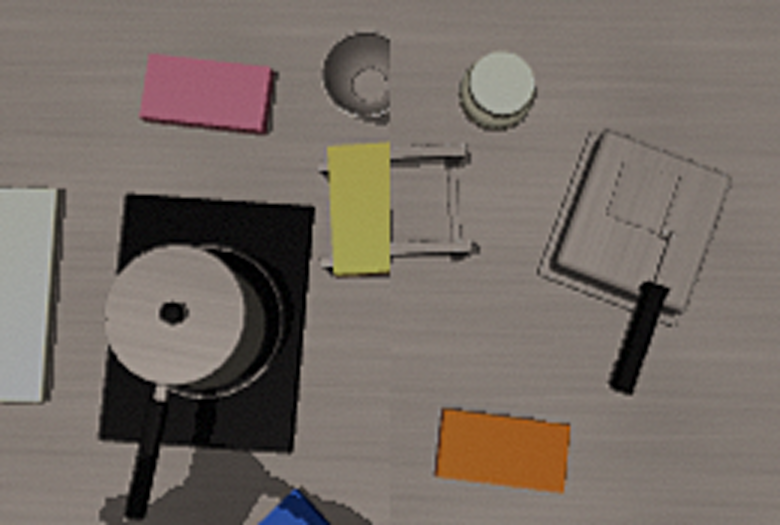

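```bash
cat > m2.py <<'E'
from h import *
def pan(n,i):
    P=cloud(i);V=cv2.cvtColor(i["img"],cv2.COLOR_RGB2HSV)[...,2].astype(int)
    X,Y,Z=P[...,0],P[...,1],P[...,2]
    m=(Y>.15)&(X<.8)&(X>0.2)&(Y<.65)
    lid=(m&(Z>.117)&(Z<.135)&(V>65)).astype(np.uint8)
    lid=cv2.morphologyEx(lid,cv2.MORPH_OPEN,cv2.getStructuringElement(2,(9,9)))
    nl,lab,st,ce=cv2.connectedComponentsWithStats(lid); k=1+st[1:,4].argmax()
    q=P[lab==k][:,:2].astype(np.float32); c,r=cv2.minEnclosingCircle(q)
    D=np.hypot(X-c[0],Y-c[1])
    kn=m&(Z>.137)&(D<.03); kc=np.nanmedian(P[kn],0) if kn.any() else None
    h=(m&(Z>.11)&(Z<.14)&(V<60)&(D>.09)&(D<.24)).astype(np.uint8)
    nl,lab,st,ce=cv2.connectedComponentsWithStats(h); k=1+st[1:,4].argmax()
    q2=P[lab==k][:,:2].astype(np.float32);R=cv2.minAreaRect(q2);hm=R[0]
    print(n,"lid c",np.round(c,4),"r",round(r,4),"knob",kc,"handle",np.round(R[0]+R[1],4),round(R[2],1),"az",np.degrees(np.arctan2(hm[1]-c[1],hm[0]-c[0])).round(1),"zmed",np.median(P[lab==k][:,2]))
    return c
def ring(n,i):
    P=cloud(i);V=cv2.cvtColor(i["img"],cv2.COLOR_RGB2HSV)[...,2].astype(int)
    X,Y,Z=P[...,0],P[...,1],P[...,2]
    D=np.hypot(X-.473,Y-.372)
    m=(D<.115)&(abs(Z-.01)<.008)&(V>48)
    q=P[m][:,:2].astype(float)
    from scipy.optimize import least_squares
    f=least_squares(lambda p:np.hypot(q[:,0]-p[0],q[:,1]-p[1])-.092,[.473,.372],loss="cauchy",f_scale=.002)
    print(n,"ring",f.x.round(4),len(q),"inl",(abs(f.fun)<.004).sum())
if __name__=="__main__":
    for n in("scene","top"):
        i=dict(np.load(n+"0.npz")); pan(n,i); ring(n,i)
E
python3 m2.py
python3 - <<'E'
from h import *
# rails/rack + turner + gn
for n in("scene","top"):
    i=dict(np.load(n+"0.npz"));P=cloud(i);V=cv2.cvtColor(i["img"],cv2.COLOR_RGB2HSV)[...,2].astype(int)
    X,Y,Z=P[...,0],P[...,1],P[...,2]
    a=np.radians(5); c0=np.array([.605,.07])
    u=(X-.605)*np.cos(a)+(Y-.0)*np.sin(a); w=-(X-.605)*np.sin(a)+Y*np.cos(a)
    for s in(-1,1):
        m=(abs(u-s*.06)<.025)&(abs(Z-.07)<.008)&(abs(w)<.3)&(V>50)
        q=P[m]; 
        if len(q)>5:
            l=cv2.fitLine(q[:,:2].astype(np.float32),cv2.DIST_HUBER,0,.01,.01).ravel()
            t=(q[:,:2]-l[2:])@l[:2]
            print(n,s,len(q),l.round(4),"ends",(l[2:]+l[:2]*t.min()).round(4),(l[2:]+l[:2]*t.max()).round(4))
    m=(Y<-.2)&(Y>-.5)&(X>.25)&(X<.7)
    r=m&(Z>.058)&(Z<.0735)&(V>60)
    r=cv2.morphologyEx(r.astype(np.uint8),cv2.MORPH_OPEN,np.ones((5,5)))>0
    print("gn",rect(P,r))
    b=(m&(Z>.07)&(Z<.11)&(V<45)).astype(np.uint8)
    b=cv2.morphologyEx(b,cv2.MORPH_OPEN,np.ones((3,3)))
    nl,lab,st,ce=cv2.connectedComponentsWithStats(b);k=1+st[1:,4].argmax()
    print("th",rect(P,lab==k),ce[k])
E
```

```text
scene -1 510 [ 0.0722 -0.9974  0.5617 -0.0434] ends [0.5417 0.2335] [ 0.5805 -0.3032]
scene 1 621 [ 0.0627 -0.998   0.6736 -0.    ] ends [0.6586 0.2388] [ 0.6849 -0.1793]
gn (((0.6055451035499573, -0.3894427418708801), (0.161452978849411, 0.17563019692897797), 70.01437377929688), 2863, np.float64(0.06607560114792266))
th (((0.46574291586875916, -0.37200555205345154), (0.023268764838576317, 0.1260729879140854), 69.10319519042969), 275, np.float64(0.0961503188339925)) [193.97454545 215.22545455]
top -1 312 [ 0.0683 -0.9977  0.5522 -0.0054] ends [0.5363 0.2273] [ 0.5727 -0.3036]
top 1 265 [ 0.0695 -0.9976  0.6665 -0.0024] ends [0.6499 0.2359] [ 0.6788 -0.1793]
gn (((0.6010361313819885, -0.3932182788848877), (0.1590668112039566, 0.17290548980236053), 69.98392486572266), 1773, np.float64(0.06464326543297605))
th (((0.45871007442474365, -0.37622299790382385), (0.02870386838912964, 0.12780311703681946), 70.52262878417969), 302, np.float64(0.09410012805787493)) [432.42384106 207.        ]Traceback (most recent call last):
  File "m2.py", line 28, in <module>
    i=dict(np.load(n+"0.npz")); pan(n,i); ring(n,i)
                                ~~~^^^^^
  File "m2.py", line 8, in pan
    nl,lab,st,ce=cv2.connectedComponentsWithStats(lid); k=1+st[1:,4].argmax()
                                                            ~~~~~~~~~~~~~~~^^
ValueError: attempt to get argmax of an empty sequence
```

Run:
```python
from h import *
i=dict(np.load("scene0.npz"));P=cloud(i);print(P[160:215:6,415:470:6,2].round(3)); print(i["img"][160:215:6,415:470:6].max(-1))
i=dict(np.load("top0.npz"));P=cloud(i);print(P[180:225:5,185:240:6,2].round(3));
```

```text
[[ 0.003  0.136  0.135  0.134  0.133  0.145  0.131  0.133  0.131  0.134]
 [ 0.007  0.133  0.139  0.134  0.134  0.132  0.132  0.138  0.133  0.135]
 [ 0.017  0.108  0.134  0.131  0.133  0.134  0.136  0.128  0.133  0.007]
 [ 0.012  0.089  0.106  0.116  0.125  0.129  0.129  0.128  0.113 -0.003]
 [ 0.014  0.071  0.084  0.097  0.106  0.105  0.103  0.099  0.082 -0.001]
 [ 0.019  0.048  0.064  0.074  0.079  0.082  0.08   0.075  0.045  0.011]
 [ 0.009  0.025  0.042  0.052  0.052  0.054  0.056  0.047  0.013  0.009]
 [ 0.008  0.01   0.016  0.025  0.03   0.033  0.029  0.013  0.013  0.01 ]
 [ 0.013  0.011  0.01   0.009  0.016  0.014  0.01   0.01   0.012  0.01 ]
 [ 0.009  0.013  0.013  0.012  0.015  0.01   0.009  0.01   0.008  0.014]]
[[ 81 136 137 136 129   6 143 140 140 140]
 [ 15 117 139 143 140 142 140 140 141 144]
 [ 10  74  99 135 136 136 136 143 141 132]
 [ 29  75  82  81  78 111 106  77  75 139]
 [ 46  74  82  82  81  87  83  79  78 122]
 [ 53  73  78  82  81  84  82  78  58   6]
 [ 11  79  82  83  88  83  83  79   1  15]
 [ 32   7  85  85  84  81  80  59  10  11]
 [ 11  21  11   1  20   6   7  21   7  10]
 [ 18  15   9  13   6  10   4  17  11  17]]
[[-0.002  0.01   0.134  0.131  0.129  0.136  0.13   0.009  0.01   0.007]
 [-0.     0.133  0.135  0.136  0.126  0.131  0.131  0.055  0.012  0.012]
 [ 0.002  0.135  0.133  0.126  0.129  0.134  0.128  0.132  0.016  0.006]
 [ 0.128  0.133  0.131  0.13   0.13   0.128  0.127  0.132  0.084  0.009]
 [ 0.132  0.127  0.132  0.148  0.149  0.132  0.133  0.134  0.091  0.01 ]
 [ 0.135  0.133  0.13   0.128  0.129  0.132  0.134  0.131  0.085  0.009]
 [ 0.003  0.127  0.133  0.134  0.131  0.129  0.133  0.133  0.062  0.009]
 [ 0.005  0.135  0.133  0.131  0.13   0.128  0.131  0.097  0.025  0.005]
 [ 0.003  0.011  0.131  0.132  0.128  0.128  0.094  0.034  0.011  0.012]]
```

```bash
sed -i 's/(Z>.117)&(Z<.135)&(V>65)/(Z>.118)\&(Z<.146)\&(V>100)/; s/(Z>.137)&(D<.03)/(V<50)\&(Z>.12)\&(D<.03)/; s/V>48/V>60/' m2.py; python3 m2.py
```

```text
scene lid c [0.4597 0.3811] r 0.0898 knob [0.47331752 0.37374591 0.14573906] handle [0.3075 0.4    0.0166 0.1253] 81.9 az 172.9 zmed 0.1283451989890803
scene ring [0.4526 0.3934] 129 inl 75
top lid c [0.4636 0.3761] r 0.0775 knob [0.46397856 0.37241671 0.14866517] handle [0.3066 0.4002 0.0213 0.1284] 81.0 az 171.2 zmed 0.12691766424714102
top ring [0.4715 0.375 ] 71 inl 64
```

```bash
cat >> h.py <<'E'
from scipy.spatial.transform import Rotation as Rn
def Rz(d): return Rn.from_euler('z',d,degrees=True).as_matrix()
def Rx(d): return Rn.from_euler('x',d,degrees=True).as_matrix()
def down(yaw_y): # tool pointing down, tool y at azimuth yaw_y deg
    a=np.radians(yaw_y); y=np.array([np.cos(a),np.sin(a),0]); z=np.array([0,0,-1.]); return np.c_[np.cross(y,z),y,z]
def row(R0,p0,R,p,g):
    t=Rn.from_matrix(R0.T@R).as_rotvec(); s=R0.T@(np.asarray(p)-p0)*100
    return " ".join(f"{v:.3f}" for v in t)+" "+" ".join(f"{v:.2f}" for v in s)+f" {g}"
def plan(ps):
    """ps: list of (R,p,g); prints rows relative to current pose"""
    s=sense();R0=np.array(s["orientation"]);p0=np.array(s["position"])
    for R,p,g in ps:
        n=max(np.linalg.norm(p-p0)/.05,np.degrees(np.linalg.norm(Rn.from_matrix(R0.T@R).as_rotvec()))/8.59)
        print(row(R0,p0,R,p,g),"; rows>=%.1f"%n)
E
python3 - <<'E'
from h import *
print(sense()["joint_positions"])
plan([(down(81.5),np.array([.336,.395,.231]),1),(down(81.5),np.array([.336,.395,.103]),1)])
E
```

```text
[ 1.06398756e+00  3.42641094e-01  1.52492684e+00  6.46825982e-05
  1.27538080e+00 -1.46004319e-01]
-0.001 -0.000 -0.212 -17.50 -3.65 -0.03 1 ; rows>=3.6
-0.001 -0.000 -0.212 -17.50 -3.63 12.77 1 ; rows>=4.4
```

>>> {"op": "move_arm", "data": {"commands": "0 0 -0.212 -17.5 -3.65 0 1; 0 0 -0.212 -17.5 -3.65 0 1; 0 0 -0.212 -17.5 -3.65 0 1; 0 0 -0.212 -17.5 -3.65 0 1; 0 0 -0.212 -17.5 -3.65 7 1; 0 0 -0.212 -17.5 -3.65 10 1; 0 0 -0.212 -17.5 -3.65 12.8 1; 0 0 -0.212 -17.5 -3.65 12.8 1; 0 0 -0.212 -17.5 -3.65 12.8 0; 0 0 -0.212 -17.5 -3.65 12.8 0"}}

```text
time_s: 1.1
position: [0.3371, 0.3963, 0.1052]
orientation: [[-0.989, 0.148, 0.003], [0.148, 0.989, 0.002], [-0.002, 0.003, -1.0]]
force: [1.1, 0.4, 0.1]
finger_gap: 0.69
grip_force: 0.0
```

>>> {"op": "move_arm", "data": {"commands": "0 0 0 0 0 0 0; 0 0 0 0 0 0 0; 0 0 0 0 0 0 0; 0 0 0 0 0 0 0"}}

```text
time_s: 1.5
position: [0.3365, 0.3958, 0.1046]
orientation: [[-0.989, 0.148, 0.002], [0.148, 0.989, 0.002], [-0.001, 0.002, -1.0]]
force: [-1.5, -0.6, 7.3]
finger_gap: 0.222
grip_force: 58.8
```

```bash
cat > swing.py <<'E'
from h import *
import sys
# pan swing: args: az_now, axis x y, az_target, cx cy, steps
az,ax,ay,tz,cx,cy=map(float,sys.argv[1:7]);n=int(sys.argv[7])
s=sense();R0=np.array(s["orientation"]);p0=np.array(s["position"])
print("j",np.round(s["joint_positions"],2),"p",p0.round(4),"gap",s["finger_gap"],s["grip_force"],s["force"])
for k in range(1,n+1):
    f=k/n;A=Rz((tz-az)*f);c0=np.array([ax,ay,0]);c=c0+f*(np.array([cx,cy,0])-c0)
    print(row(R0,p0,A@R0,c+A@(p0-c0),0)+";")
E
python3 swing.py 171.5 .466 .375 -2.5 .472 .374 22
```

```text
j [ 0.72  0.47  1.71  0.    0.96 -0.7 ] p [0.3365 0.3958 0.1046] gap 0.2220780564144019 58.772379755973816 [-1.49149573 -0.55922501  7.31989298]
0.000 -0.000 0.138 -0.17 1.80 0.00 0;
0.000 -0.000 0.276 -0.59 3.57 0.01 0;
0.001 -0.001 0.414 -1.25 5.26 0.01 0;
0.001 -0.001 0.552 -2.13 6.86 0.01 0;
0.001 -0.001 0.690 -3.23 8.31 0.02 0;
0.001 -0.001 0.828 -4.51 9.61 0.02 0;
0.001 -0.002 0.966 -5.97 10.73 0.03 0;
0.001 -0.002 1.104 -7.56 11.63 0.03 0;
0.002 -0.002 1.242 -9.26 12.31 0.03 0;
0.002 -0.002 1.380 -11.04 12.76 0.04 0;
0.002 -0.003 1.518 -12.87 12.96 0.04 0;
0.002 -0.003 1.656 -14.70 12.91 0.04 0;
0.002 -0.003 1.795 -16.52 12.61 0.04 0;
0.003 -0.003 1.933 -18.27 12.07 0.05 0;
0.003 -0.004 2.071 -19.93 11.30 0.05 0;
0.003 -0.004 2.209 -21.47 10.31 0.05 0;
0.003 -0.004 2.347 -22.87 9.12 0.05 0;
0.003 -0.004 2.485 -24.08 7.75 0.05 0;
0.003 -0.005 2.623 -25.09 6.24 0.04 0;
0.004 -0.005 2.761 -25.89 4.60 0.04 0;
0.004 -0.005 2.899 -26.46 2.87 0.04 0;
0.004 -0.005 3.037 -26.78 1.09 0.04 0;
```

>>> {"op": "move_arm", "data": {"commands": "0 0 0.138 -0.17 1.80 0 0;0 0 0.276 -0.59 3.57 0 0;0 0 0.414 -1.25 5.26 0 0;0 0 0.552 -2.13 6.86 0 0;0 0 0.690 -3.23 8.31 0 0;0 0 0.828 -4.51 9.61 0 0;0 0 0.966 -5.97 10.73 0 0;0 0 1.104 -7.56 11.63 0 0;0 0 1.104 -7.56 11.63 0 0"}}

```text
time_s: 2.4
position: [0.4299, 0.5004, 0.1047]
orientation: [[-0.309, 0.951, 0.002], [0.951, 0.309, 0.003], [0.002, 0.003, -1.0]]
force: [0.0, 2.1, 5.8]
finger_gap: 0.224
grip_force: 59.8
```

```bash
python3 - <<'E'
from h import *
import m2
i=get_image("top");m2.pan("top",i)
E
python3 swing.py 108.2 .468 .375 -2.5 .472 .374 14
```

```text
top lid c [0.4984 0.3405] r 0.0558 knob None handle [0.4279 0.4854 0.0401 0.0413] 79.7 az 115.9 zmed 0.12670158678656607
j [0.74 0.69 1.29 0.   1.16 0.43] p [0.4294 0.5001 0.1046] gap 0.22015646287472654 59.54512059688568 [-0.06405773  1.48726723  4.82698599]
-0.000 -0.000 0.138 -0.17 1.82 0.01 0;
-0.001 -0.001 0.276 -0.59 3.61 0.01 0;
-0.001 -0.001 0.414 -1.25 5.32 0.01 0;
-0.001 -0.002 0.552 -2.13 6.93 0.02 0;
-0.001 -0.002 0.690 -3.23 8.40 0.02 0;
-0.002 -0.003 0.828 -4.51 9.71 0.02 0;
-0.002 -0.003 0.966 -5.96 10.84 0.02 0;
-0.002 -0.003 1.104 -7.54 11.76 0.02 0;
-0.002 -0.004 1.242 -9.24 12.45 0.02 0;
-0.003 -0.004 1.380 -11.01 12.91 0.02 0;
-0.003 -0.005 1.518 -12.82 13.12 0.02 0;
-0.003 -0.005 1.656 -14.64 13.08 0.01 0;
-0.003 -0.005 1.794 -16.43 12.79 0.01 0;
-0.004 -0.006 1.932 -18.17 12.27 0.00 0;
```

Rigid in the grip; occluded view but continuing.

>>> {"op": "move_arm", "data": {"commands": "0 0 0.138 -0.17 1.82 0 0;0 0 0.276 -0.59 3.61 0 0;0 0 0.414 -1.25 5.32 0 0;0 0 0.552 -2.13 6.93 0 0;0 0 0.690 -3.23 8.40 0 0;0 0 0.828 -4.51 9.71 0 0;0 0 0.966 -5.96 10.84 0 0;0 0 1.104 -7.54 11.76 0 0;0 0 1.242 -9.24 12.45 0 0;0 0 1.380 -11.01 12.91 0 0"}}

```text
time_s: 3.45
position: [0.586, 0.4351, 0.1047]
orientation: [[0.875, 0.484, 0.002], [0.484, -0.875, 0.002], [0.003, -0.0, -1.0]]
force: [-0.5, 2.1, 2.9]
finger_gap: 0.224
grip_force: 59.7
```

```bash
python3 swing.py 29.1 .471 .374 -2.5 .472 .374 4
```

```text
j [0.53 0.83 1.02 0.   1.29 1.6 ] p [0.586  0.4351 0.1047] gap 0.22377880185616925 59.66278374195099 [-0.54844329  2.09396524  2.87557161]
-0.000 0.000 0.138 -0.13 1.80 -0.00 0;
-0.001 0.000 0.276 -0.51 3.56 -0.00 0;
-0.001 0.000 0.414 -1.12 5.25 -0.01 0;
-0.002 0.000 0.552 -1.96 6.84 -0.01 0;
```

>>> {"op": "move_arm", "data": {"commands": "0 0 0.138 -0.13 1.80 0 0;0 0 0.276 -0.51 3.56 0 0;0 0 0.414 -1.12 5.25 0 0;0 0 0.552 -1.96 6.84 0 0;0 0 0.552 -1.96 6.84 0 0;0 0 0.552 -1.96 6.84 0 0"}}

```text
time_s: 4.05
position: [0.6021, 0.3655, 0.1046]
orientation: [[0.999, -0.039, 0.002], [-0.039, -0.999, 0.0], [0.002, -0.0, -1.0]]
force: [2.3, -2.9, 6.7]
finger_gap: 0.221
grip_force: 60.0
```

Run:
```python
from h import *
import m2
s=sense();print(s["position"],s["joint_positions"].round(2))
for n in("scene","top"):
    i=get_image(n);m2.pan(n,i);m2.ring(n,i);cv2.imwrite(f"pics/{n}1.png",i["img"][...,::-1])
i=cv2.imread("pics/scene1.png")[120:270,340:520];cv2.imwrite("pics/c2.png",cv2.resize(i,None,fx=4,fy=4))
```

```text
[0.60211118 0.36547622 0.10463564] [ 0.44  0.78  1.12 -0.    1.24  2.05]
scene lid c [0.4647 0.3547] r 0.0733 knob [0.47399064 0.35187215 0.44568411] handle [0.6444 0.3653 0.0352 0.1099] 77.7 az 3.4 zmed 0.1282817237858883
scene ring [0.4598 0.3881] 96 inl 58Traceback (most recent call last):
  File "<stdin>", line 5, in <module>
  File "m2.py", line 8, in pan
    nl,lab,st,ce=cv2.connectedComponentsWithStats(lid); k=1+st[1:,4].argmax()
                                                            ~~~~~~~~~~~~~~~^^
ValueError: attempt to get argmax of an empty sequence
```

```bash
cat >> h.py <<'E'
def TR(az,phi): return Rz(az)@Rx(phi)@np.diag([1.,-1,-1])
E
python3 - <<'E'
from h import *
plan([(TR(3.9,0),np.array([.42,-.05,.32]),1),(TR(3.9,-30),np.array([.42,-.05,.32]),1)])
E
```

```text
0.000 -0.003 -0.106 -16.57 42.24 -21.56 1 ; rows>=10.0
-0.523 0.025 -0.104 -16.57 42.24 -21.56 1 ; rows>=10.0
```

>>> {"op": "move_arm", "data": {"commands": "0 0 0 0 0 0 0.5; 0 0 0 0 0 0 0.9; 0 0 0 0 0 0 0.9; 0 0 0 0 0 0 0.9;0 0 0 0 0 0 0.9; 0 0 0 0 0 -5 0.9; 0 0 0 0 0 -10 0.9; 0 0 0 0 0 -15 0.9; 0 0 0 0 0 -20 0.9; 0 0 0 0 0 -21 0.9"}}

```text
time_s: 5.15
position: [0.6027, 0.3663, 0.3215]
orientation: [[0.999, -0.043, 0.011], [-0.043, -0.999, 0.005], [0.011, -0.006, -1.0]]
force: [0.8, -0.4, 0.6]
finger_gap: 0.9
grip_force: 0.0
```

>>> {"op": "move_arm", "data": {"commands": "0 0 -0.106 -16.5 42 0 0.9; 0 0 -0.106 -16.5 42 0 0.9; 0 0 -0.106 -16.5 42 0 0.9; 0 0 -0.106 -16.5 42 0 0.9; 0 0 -0.106 -16.5 42 0 0.9; 0 0 -0.106 -16.5 42 0 0.9; 0 0 -0.106 -16.5 42 0 0.9; 0 0 -0.106 -16.5 42 0 0.9; 0 0 -0.106 -16.5 42 0 0.9; 0 0 -0.106 -16.5 42 0 0.9"}}

```text
time_s: 6.15
position: [0.4163, -0.0512, 0.3131]
orientation: [[0.998, 0.056, -0.001], [0.056, -0.998, -0.001], [-0.001, 0.001, -1.0]]
force: [-0.2, -0.1, -0.2]
finger_gap: 0.9
grip_force: 0.0
```

Run:
```python
from h import *
import m2
s=sense();print(s["position"],s["joint_positions"].round(2))
for n in("scene","top"):
    i=get_image(n);cv2.imwrite(f"pics/{n}1.png",i["img"][...,::-1]);np.savez(n+"1.npz",**i)
    try: m2.ring(n,i);m2.pan(n,i)
    except Exception as e: print(e)
i=cv2.imread("pics/top1.png")[120:270,150:350];cv2.imwrite("pics/c2.png",cv2.resize(i,None,fx=4,fy=4))
plan([(TR(3.9,-30),np.array([.42,-.05,.32]),1),(TR(3.9,70),np.array([.42,-.05,.32]),1)])
```

```text
[ 0.41632476 -0.05119437  0.31310827] [-0.3   0.09  1.63 -0.    1.43  1.21]
scene ring [0.4594 0.3881] 109 inl 64
scene lid c [0.4737 0.3729] r 0.0797 knob [0.47981586 0.36771007 0.14712956] handle [0.6334 0.3654 0.0231 0.1327] 86.5 az -2.7 zmed 0.12825774178630311
top ring [0.4725 0.3737] 74 inl 67
top lid c [0.4707 0.3697] r 0.0768 knob [0.47063512 0.36744127 0.14875917] handle [0.6306 0.3632 0.0224 0.1291] 87.3 az -2.4 zmed 0.12674411955087594
-0.524 0.002 -0.008 0.18 0.23 -0.68 1 ; rows>=3.5
1.221 -0.005 -0.007 0.18 0.23 -0.68 1 ; rows>=8.1
```

View pics/c2.png

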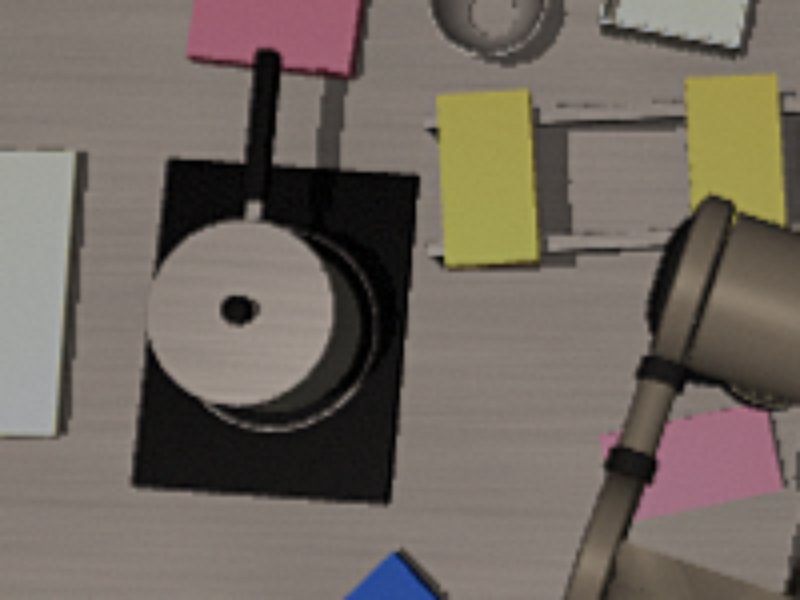

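Handle (crop (262,125)) points straight back; pan centre within ~4 mm of ring centre. Now test the tool's roll range in the air.

>>> {"op": "move_arm", "data": {"commands": "0.3 0 0 0 0 0 0.9; 0.3 0 0 0 0 0 0.9; 0.6 0 0 0 0 0 0.9; 0.6 0 0 0 0 0 0.9; 0.9 0 0 0 0 0 0.9; 0.9 0 0 0 0 0 0.9; 1.3 0 0 0 0 0 0.9; 1.3 0 0 0 0 0 0.9; 1.3 0 0 0 0 0 0.9; 1.3 0 0 0 0 0 0.9"}}

```text
time_s: 7.25
position: [0.4188, -0.0463, 0.311]
orientation: [[0.998, 0.012, -0.063], [0.064, -0.261, 0.963], [-0.005, -0.965, -0.262]]
force: [0.1, 0.1, 0.9]
finger_gap: 0.897
grip_force: 0.0
```

Run:
```python
from h import *
s=sense();print(s["position"],s["joint_positions"].round(2),np.round(s["orientation"],2).tolist())
```

```text
[ 0.41881319 -0.04628299  0.31097497] [-0.81  0.57  1.62  0.77  2.04  0.63] [[1.0, 0.01, -0.06], [0.06, -0.26, 0.96], [-0.01, -0.97, -0.26]]
```

Run:
```python
from h import *
R=TR(-20,-30);a=np.array([.4883,-.3836,.085]);t=a+.019*R[:,2]
print(R.round(3).tolist())
plan([(R,t-.12*R[:,2]+np.array([0,0,.03]),.6)])
```

```text
[[0.94, -0.296, -0.171], [-0.342, -0.814, -0.47], [0.0, 0.5, -0.866]]
-1.799 0.187 0.438 6.86 18.15 -25.63 0.6 ; rows>=12.4
```

>>> {"op": "move_arm", "data": {"commands": "-1.799 0.187 0.438 6.86 18.15 -25.63 0.6;-1.799 0.187 0.438 6.86 18.15 -25.63 0.6;-1.799 0.187 0.438 6.86 18.15 -25.63 0.6;-1.799 0.187 0.438 6.86 18.15 -25.63 0.6;-1.799 0.187 0.438 6.86 18.15 -25.63 0.6;-1.799 0.187 0.438 6.86 18.15 -25.63 0.6;-1.799 0.187 0.438 6.86 18.15 -25.63 0.6;-1.799 0.187 0.438 6.86 18.15 -25.63 0.6;-1.799 0.187 0.438 6.86 18.15 -25.63 0.6;-1.799 0.187 0.438 6.86 18.15 -25.63 0.6"}}

```text
time_s: 8.25
position: [0.5076, -0.337, 0.2099]
orientation: [[0.959, -0.265, -0.096], [-0.278, -0.947, -0.163], [-0.048, 0.183, -0.982]]
force: [-0.3, -0.6, -0.1]
finger_gap: 0.601
grip_force: 0.0
```

>>> {"op": "move_arm", "data": {"commands": "0 0 0 0 0 0 0.6; 0 0 0 0 0 0 0.6"}}

```text
time_s: 8.45
position: [0.507, -0.3359, 0.2084]
orientation: [[0.96, -0.263, -0.099], [-0.275, -0.949, -0.153], [-0.053, 0.174, -0.983]]
force: [0.5, -0.1, -0.4]
finger_gap: 0.602
grip_force: 0.0
```

```bash
cat > st.py <<'E'
from h import *
s=sense();R0=np.array(s["orientation"]);print("t",s["time_s"],"p",s["position"].round(4),"j",s["joint_positions"].round(2),"gap",round(s["finger_gap"],3),"f",s["force"].round(1))
az=np.degrees(np.arctan2(R0[1,0],R0[0,0]));Q=Rz(-az)@R0@np.diag([1.,-1,-1])
print("az",az.round(2),"phi",np.degrees(np.arctan2(Q[2,1],Q[2,2])).round(2),"pitch",np.degrees(np.arcsin(R0[2,0])).round(2))
E
python3 st.py
python3 - <<'E'
from h import *
R=TR(-20,-30);a=np.array([.4883,-.3836,.085]);t=a+.019*R[:,2]
plan([(R,t-.10*R[:,2],.6),(R,t-.05*R[:,2],.6),(R,t,.6)])
i=get_image("wrist");cv2.imwrite("pics/w1.png",i["img"][...,::-1])
E
```

```text
t 8.45 p [ 0.507  -0.3359  0.2084] j [-0.62  0.52  1.32 -0.19  1.3   1.28] gap 0.602 f [ 0.5 -0.1 -0.4]
az -16.01 phi -10.02 pitch -3.06
-0.347 0.027 0.084 0.08 0.12 5.44 0.6 ; rows>=2.4
-0.347 0.027 0.084 0.14 1.82 10.14 0.6 ; rows>=2.4
-0.347 0.027 0.084 0.20 3.52 14.84 0.6 ; rows>=3.1
```

View pics/w1.png

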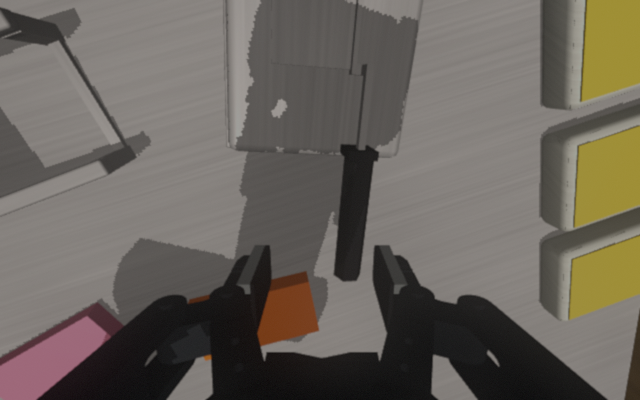

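Turner handle at (352,215), between the fingers, blade beyond on the pan. Align and descend.

>>> {"op": "move_arm", "data": {"commands": "-0.347 0.027 0.084 0.08 0.12 5.44 0.6;-0.347 0.027 0.084 0.08 0.12 5.44 0.6;-0.347 0.027 0.084 0.08 0.12 5.44 0.6;-0.347 0.027 0.084 0.08 0.12 5.44 0.6"}}

```text
time_s: 8.9
position: [0.5002, -0.3466, 0.1521]
orientation: [[0.939, -0.296, -0.177], [-0.345, -0.813, -0.468], [-0.005, 0.501, -0.866]]
force: [0.6, -0.1, 0.9]
finger_gap: 0.6
grip_force: 0.0
```

```bash
python3 st.py
python3 - <<'E'
from h import *
R=TR(-20,-30);a=np.array([.4883,-.3836,.085]);t=a+.019*R[:,2]
plan([(R,t-.05*R[:,2],.6),(R,t,.6)])
# refine turner with wrist camera
i=get_image("wrist");P=cloud(i);V=i["img"].max(-1).astype(int)
X,Y,Z=P[...,0],P[...,1],P[...,2]
b=((Z>.07)&(Z<.11)&(V<50)&(Y<-.3)&(Y>-.45)&(X>.38)&(X<.56)).astype(np.uint8)
b=cv2.morphologyEx(b,cv2.MORPH_OPEN,np.ones((5,5)))
nl,lab,st,ce=cv2.connectedComponentsWithStats(b);k=1+st[1:,4].argmax();print(rect(P,lab==k),ce[k])
q=P[lab==k];print(q.min(0),q.max(0))
E
```

```text
t 8.9 p [ 0.5002 -0.3466  0.1521] j [-0.47  0.58  1.5  -0.6   1.08  1.74] gap 0.6 f [ 0.6 -0.1  0.9]
az -20.19 phi -30.04 pitch -0.3
0.001 0.006 -0.000 0.17 0.00 4.65 0.6 ; rows>=0.9
0.001 0.006 -0.000 0.20 0.00 9.65 0.6 ; rows>=1.9
(((0.46113452315330505, -0.3746626079082489), (0.02595198154449463, 0.12745827436447144), 70.34851837158203), 4825, np.float64(0.09617809889470288)) [324.5838342  231.03378238]
[ 0.40011952 -0.40794824  0.07018281] [ 0.5250683  -0.34415038  0.09893761]
```

>>> {"op": "move_arm", "data": {"commands": "0 0 0 0.17 0 4.65 0.6; 0 0 0 0.2 0 7.5 0.6; 0 0 0 0.2 0 9.6 0.6; 0 0 0 0.2 0 9.6 0.6; 0 0 0 0.2 0 9.6 0; 0 0 0 0.2 0 9.6 0; 0 0 0 0.2 0 9.6 0; 0 0 0 0.2 0 9.6 0; 0 0 0 0.2 0 9.6 0; 0 0 0 0.2 0 9.6 0"}}

```text
time_s: 9.95
position: [0.4863, -0.3934, 0.0722]
orientation: [[0.939, -0.299, -0.173], [-0.345, -0.811, -0.472], [0.001, 0.502, -0.865]]
force: [-0.7, -2.0, 5.6]
finger_gap: 0.271
grip_force: 62.8
```

```bash
python3 st.py
```

```text
t 9.95 p [ 0.4863 -0.3934  0.0722] j [-0.56  0.68  1.56 -0.67  0.91  1.8 ] gap 0.271 f [-0.7 -2.   5.6]
az -20.18 phi -30.16 pitch 0.03
```

```bash
cat >> h.py <<'E'
# tool in turner frame: origin offset OFF (m), tool rotation TR(0,PH)
OFF=np.array([.0298,-.0094,-.0128]);PH=-30.0;DPIT=0.
RK=np.array([.611,.025,.070]);RA=3.9
def turner(o_r,roll,az=RA,rk=True):
    """tool pose for turner grip point at o_r (rack frame, z absolute) & roll deg"""
    o=np.asarray(o_r,float)
    if rk: o=np.r_[RK[:2]+(Rz(RA)@np.r_[o[:2],0])[:2],o[2]]
    Rt=Rz(az)@Rx(roll)
    return Rt@TR(0,PH), o+Rt@OFF
E
python3 - <<'E'
from h import *
R,p=turner([-.168,-.187,.083+.12],0);print(p)
plan([(R,p,0)])
E
```

```text
[ 0.48647824 -0.18034491  0.1902    ]
0.003 0.210 -0.364 -7.32 -11.37 -20.26 0 ; rows>=4.9
```

>>> {"op": "move_arm", "data": {"commands": "0 0 0 0 2 -3.46 0; 0 0 0 0 4 -6.93 0;0 0 0 0 6 -10.4 0;0 0 0 0 7.5 -13 0;0 0 0 0 7.5 -13 0;0 0 0 0 7.5 -13 0"}}

```text
time_s: 10.55
position: [0.4857, -0.392, 0.2199]
orientation: [[0.938, -0.298, -0.175], [-0.345, -0.813, -0.469], [-0.003, 0.5, -0.866]]
force: [-0.7, 0.1, -3.5]
finger_gap: 0.266
grip_force: 61.9
```

Lifted (3.5 N ≈ turner + grip). Check the turner in hand.

```bash
cat > tm.py <<'E'
from h import *
import sys
# express points near the turner in the nominal turner frame (by tool pose)
s=sense();R0=np.array(s["orientation"]);p0=np.array(s["position"])
Rt=R0@TR(0,PH).T; o=p0-Rt@OFF
for n in("scene","top","wrist"):
    i=get_image(n);P=cloud(i);Q=(P-o)@Rt
    x,y,z=Q[...,0],Q[...,1],Q[...,2]
    b=(x>.135)&(x<.2)&(y>.02)&(y<.07)&(abs(z+.017)<.03)
    q=Q[b]
    e=(x>.1)&(x<.24)&(y>-.03)&(y<.12)&(abs(z+.017)<.02)
    if len(q)>30:
        A=np.c_[q[:,0]-.168,q[:,1]-.044,np.ones(len(q))];f=np.linalg.lstsq(A,q[:,2],rcond=None)[0]
        print(n,len(q),"blade z at centre %.4f slope x %.3f y %.3f"%(f[2],f[0],f[1]),"sd",(q[:,2]-A@f).std().round(4),"x",np.percentile(Q[e][:,0],[1,99]).round(3),"y",np.percentile(Q[e&(x>.14)][:,1],[1,99]).round(3))
    cv2.imwrite(f"pics/t_{n}.png",i["img"][...,::-1])
E
python3 tm.py; python3 st.py
python3 - <<'E'
from h import *
R,p=turner([-.168,-.187,.083+.12],0);plan([(R,p,0)])
E
```

```text
scene 413 blade z at centre -0.0167 slope x -0.002 y 0.000 sd 0.0016 x [0.114 0.2  ] y [0.01  0.079]
top 42 blade z at centre -0.0181 slope x -0.075 y 0.011 sd 0.0022 x [0.103 0.197] y [0.006 0.076]
wrist 1378 blade z at centre -0.0214 slope x -0.064 y -0.004 sd 0.0007 x [0.102 0.141] y [0.007 0.027]
t 10.7 p [ 0.485  -0.392   0.2181] j [-0.56  0.51  1.41 -0.56  1.17  1.58] gap 0.264 f [-0.4 -0.8 -1.8]
az -20.22 phi -30.01 pitch -0.36
-0.001 0.216 -0.361 -7.16 -18.66 -7.51 0 ; rows>=4.3
```

>>> {"op": "move_arm", "data": {"commands": "0 0.216 -0.361 -7.16 -18.66 -7.51 0;0 0.216 -0.361 -7.16 -18.66 -7.51 0;0 0.216 -0.361 -7.16 -18.66 -7.51 0;0 0.216 -0.361 -7.16 -18.66 -7.51 0;0 0.216 -0.361 -7.16 -18.66 -7.51 0;0 0.216 -0.361 -7.16 -18.66 -7.51 0;0 0.216 -0.361 -7.16 -18.66 -7.51 0"}}

```text
time_s: 11.4
position: [0.4875, -0.1816, 0.1916]
orientation: [[0.998, 0.058, 0.037], [0.068, -0.863, -0.5], [0.003, 0.502, -0.865]]
force: [-0.9, -0.3, -1.7]
finger_gap: 0.268
grip_force: 61.9
```

```bash
python3 st.py
cat > look.py <<'E'
from h import *
import sys
# slabs, in rack frame, and rails
def look(tag):
  for n in("scene","top"):
    i=get_image(n);P=cloud(i);hsv=cv2.cvtColor(i["img"],cv2.COLOR_RGB2HSV);H,S,V=[hsv[...,k].astype(int) for k in range(3)]
    cv2.imwrite(f"pics/{tag}_{n}.png",i["img"][...,::-1])
    Q=(P-RK)@Rz(RA);z=Q[...,2]
    m=(H>18)&(H<38)&(S>70)&(z>.0)&(z<.2)&(abs(Q[...,0])<.16)&(abs(Q[...,1])<.3)
    m=cv2.morphologyEx(m.astype(np.uint8),cv2.MORPH_CLOSE,np.ones((5,5)))&(np.isfinite(z)&(abs(Q[...,0])<.16))
    nl,lab,st,ce=cv2.connectedComponentsWithStats(m.astype(np.uint8))
    for k in range(1,nl):
        if st[k,4]>150:
            zt=np.nanpercentile(z[lab==k],90);r=rect(Q,(lab==k)&(z>zt-.008))[0]
            print(n,"slab c",np.round(r[0],4),"size",np.round(r[1],3),"ang",round(r[2],1),"ztop",zt.round(4),"px",ce[k].round())
    for sgn in(-1,1):
        m=(abs(Q[...,0]-sgn*.057)<.02)&(abs(z)<.006)&(abs(Q[...,1])<.2)&(S<70)&(V>45)
        if m.sum()>20: print(n,"rail",sgn,"x med",np.median(Q[m][:,0]).round(4),"z",np.median(Q[m][:,2]).round(4),m.sum())
if __name__=="__main__": look(sys.argv[1])
E
python3 look.py a
```

```text
t 11.4 p [ 0.4875 -0.1816  0.1916] j [-0.21  0.34  1.77 -0.63  0.96  1.64] gap 0.268 f [-0.9 -0.3 -1.7]
az 3.92 phi -30.12 pitch 0.15
scene slab c [-0.002  0.154] size [0.155 0.083] ang 0.8 ztop 0.0268 px [396. 215.]
scene slab c [ 0.0034 -0.0644] size [0.092 0.155] ang 89.2 ztop 0.0269 px [325. 233.]
scene rail -1 x med -0.0546 z -0.0002 379
scene rail 1 x med 0.0596 z -0.0002 440
top slab c [ 0.026 -0.061] size [0.098 0.08 ] ang 0.3 ztop 0.0266 px [332. 152.]
top slab c [-0.005   0.1522] size [0.151 0.081] ang 1.4 ztop 0.0261 px [271. 164.]
top rail -1 x med -0.0602 z -0.0012 101
top rail 1 x med 0.0533 z -0.0014 159
```

Run:
```python
from h import *
plan([(*turner([-.168,-.187,.083],0),0),(*turner([-.168,-.15,.083],0),0),(*turner([-.168,-.113,.083],0),0)])
```

```text
0.002 -0.002 -0.003 -0.12 -6.29 10.42 0 ; rows>=2.4
0.002 -0.002 -0.003 -0.13 -9.49 8.57 0 ; rows>=2.6
0.002 -0.002 -0.003 -0.13 -12.69 6.71 0 ; rows>=2.9
```

>>> {"op": "move_arm", "data": {"commands": "0 0 0 -0.1 -2.1 3.5 0; 0 0 0 -0.1 -4.2 7 0; 0 0 0 -0.12 -5.2 8.7 0; 0 0 0 -0.12 -6.3 10.4 0; 0 0 0 -0.12 -6.3 10.4 0;0 0 0 -0.12 -6.3 10.4 0"}}

```text
time_s: 12.1
position: [0.4866, -0.18, 0.0708]
orientation: [[0.998, 0.056, 0.036], [0.066, -0.863, -0.501], [0.004, 0.502, -0.865]]
force: [-0.4, -0.3, -2.1]
finger_gap: 0.27
grip_force: 61.9
```

```bash
python3 st.py; python3 tm.py
python3 - <<'E'
from h import *
plan([(*turner([-.168,-.187,.083],0),0),(*turner([-.168,-.15,.083],0),0),(*turner([-.168,-.113,.083],0),0)])
i=cv2.imread("pics/t_scene.png")[170:320,220:420];j=cv2.resize(i,None,fx=4,fy=4,interpolation=cv2.INTER_CUBIC);cv2.imwrite("pics/c3.png",j)
E
```

```text
t 12.1 p [ 0.4866 -0.18    0.0708] j [-0.21  0.53  1.9  -0.81  0.73  1.92] gap 0.27 f [-0.4 -0.3 -2.1]
az 3.81 phi -30.12 pitch 0.2
scene 340 blade z at centre -0.0166 slope x -0.007 y -0.001 sd 0.002 x [0.104 0.233] y [-0.019  0.089]
top 248 blade z at centre -0.0172 slope x -0.009 y 0.000 sd 0.0026 x [0.101 0.228] y [-0.019  0.081]
wrist 2245 blade z at centre -0.0165 slope x -0.018 y -0.004 sd 0.0007 x [0.102 0.142] y [0.007 0.038]
0.003 -0.005 -0.004 -0.09 -0.02 0.19 0 ; rows>=0.0
0.003 -0.005 -0.004 -0.09 -3.22 -1.67 0 ; rows>=0.7
0.003 -0.005 -0.004 -0.10 -6.42 -3.53 0 ; rows>=1.5
```

View pics/c3.png

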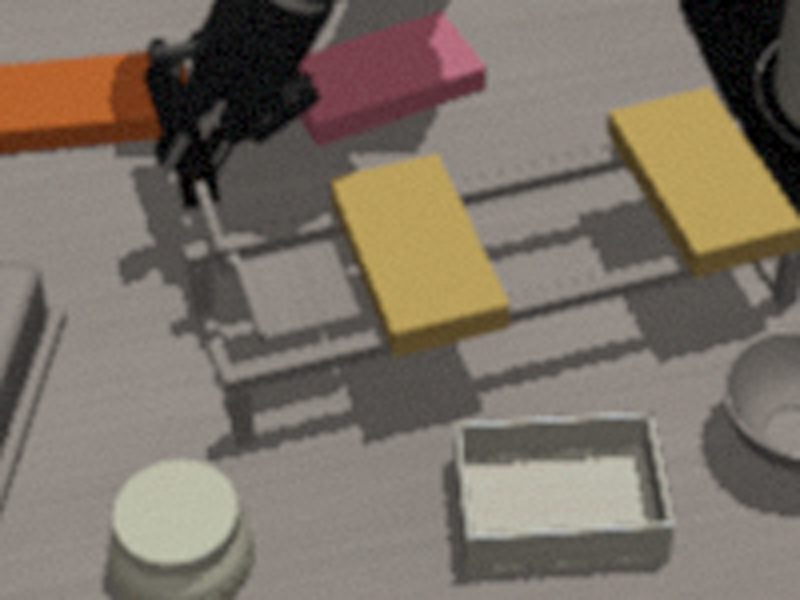

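>>> {"op": "move_arm", "data": {"commands": "0 0 0 -0.1 -1.1 -0.5 0; 0 0 0 -0.1 -2.2 -1.1 0; 0 0 0 -0.1 -3.2 -1.7 0; 0 0 0 -0.1 -4.3 -2.3 0; 0 0 0 -0.1 -5.4 -2.9 0; 0 0 0 -0.1 -6.4 -3.5 0; 0 0 0 -0.1 -6.4 -3.5 0; 0 0 0 -0.1 -6.4 -3.5 0"}}

```text
time_s: 13.05
position: [0.4808, -0.1059, 0.0688]
orientation: [[0.998, 0.058, 0.038], [0.069, -0.863, -0.5], [0.004, 0.502, -0.865]]
force: [-0.5, -1.1, -2.5]
finger_gap: 0.269
grip_force: 61.9
```

```bash
python3 st.py; python3 look.py b;  python3 - <<'E'
from h import *
plan([(*turner([-.168,-.113,.083+.06],0),0)])
E
```

```text
t 13.05 p [ 0.4808 -0.1059  0.0688] j [-0.05  0.53  1.91 -0.77  0.79  2.03] gap 0.269 f [-0.5 -1.1 -2.5]
az 3.94 phi -30.12 pitch 0.22
scene slab c [-0.0007  0.1549] size [0.153 0.084] ang 1.3 ztop 0.027 px [396. 215.]
scene slab c [ 0.0014 -0.0572] size [0.155 0.081] ang 0.1 ztop 0.0269 px [325. 233.]
scene rail -1 x med -0.0541 z -0.0004 363
scene rail 1 x med 0.0595 z 0.0 445
top slab c [-0.0005 -0.0591] size [0.15 0.08] ang 0.3 ztop 0.0265 px [333. 160.]
top slab c [-0.0055  0.1521] size [0.15  0.081] ang 1.4 ztop 0.0261 px [271. 164.]
top rail -1 x med -0.06 z -0.0012 147
top rail 1 x med 0.0534 z -0.001 237
0.002 -0.003 -0.002 0.10 3.09 -5.31 0 ; rows>=1.2
```

>>> {"op": "move_arm", "data": {"commands": "0 0 0 0 -0.17 -0.1 0; 0 0 0 0 -0.26 -0.15 0; 0 0 0 0 -0.26 -0.15 0; 0 0 0 0 0.2 -1 0; 0 0 0 0 0.7 -1.9 0; 0 0 0 0 1.4 -3 0; 0 0 0 0 2.1 -4.2 0; 0 0 0 0 2.8 -5.4 0; 0 0 0 0 2.8 -5.4 0; 0 0 0 0 2.8 -5.4 0"}}

```text
time_s: 14.15
position: [0.48, -0.1034, 0.1298]
orientation: [[0.998, 0.056, 0.038], [0.068, -0.863, -0.5], [0.004, 0.502, -0.865]]
force: [0.2, -0.8, -5.3]
finger_gap: 0.27
grip_force: 61.7
```

```bash
python3 st.py; python3 look.py c;  python3 tm.py
python3 - <<'E'
from h import *
i=cv2.imread("pics/t_scene.png")[150:300,220:420];j=cv2.resize(i,None,fx=3,fy=3,interpolation=cv2.INTER_CUBIC);cv2.imwrite("pics/c4.png",j)
plan([(*turner([-.168,-.110+.09*k/10,.138],7.5*k),0) for k in range(1,11)])
E
```

```text
t 14.15 p [ 0.48   -0.1034  0.1298] j [-0.05  0.42  1.86 -0.68  0.91  1.9 ] gap 0.27 f [ 0.2 -0.8 -5.3]
az 3.87 phi -30.11 pitch 0.26
scene slab c [-0.0017  0.1537] size [0.156 0.083] ang 1.5 ztop 0.0269 px [396. 215.]
scene slab c [ 0.0056 -0.0575] size [0.081 0.151] ang 89.9 ztop 0.0804 px [325. 220.]
scene rail -1 x med -0.0545 z -0.0002 352
scene rail 1 x med 0.0594 z 0.0001 612
top slab c [-0.0001 -0.0595] size [0.08  0.151] ang 89.9 ztop 0.0795 px [334. 156.]
top slab c [-0.0052  0.1521] size [0.152 0.08 ] ang 1.4 ztop 0.0259 px [271. 164.]
top rail -1 x med -0.0615 z -0.0011 104
top rail 1 x med 0.0533 z -0.0013 235
scene 332 blade z at centre 0.0056 slope x -0.014 y 0.001 sd 0.0017 x [0.104 0.237] y [0.008 0.091]
top 286 blade z at centre 0.0037 slope x -0.019 y 0.005 sd 0.0027 x [0.103 0.238] y [0.007 0.089]
0.133 -0.002 -0.001 0.14 -1.15 -0.11 0 ; rows>=0.9
0.264 -0.002 -0.001 0.14 -2.14 -0.58 0 ; rows>=1.8
0.395 -0.002 -0.001 0.14 -3.12 -1.08 0 ; rows>=2.6
0.525 -0.002 -0.001 0.14 -4.09 -1.60 0 ; rows>=3.5
0.656 -0.002 -0.001 0.14 -5.05 -2.15 0 ; rows>=4.4
0.787 -0.003 -0.
[... 639 characters left out ...]
                                              ~~~~~~~~~~~~~^^^^^^^^^^^^^^^^^^^^^^^^^^
    return _quantile_unchecked(
        a, q, axis, out, overwrite_input, method, keepdims, weights)
    return _ureduce(a,
                    func=_quantile_ureduce_func,
    ...<5 lines>...
                    overwrite_input=overwrite_input,
                    method=method)
    r = func(a, **kwargs)
    result = _quantile(arr,
                       quantiles=q,
    ...<2 lines>...
                       out=out,
                       weights=wgt)
    slices_having_nans = np.isnan(arr[-1, ...])
                                  ~~~^^^^^^^^^
IndexError: index -1 is out of bounds for axis 0 with size 0
```

View pics/c4.png

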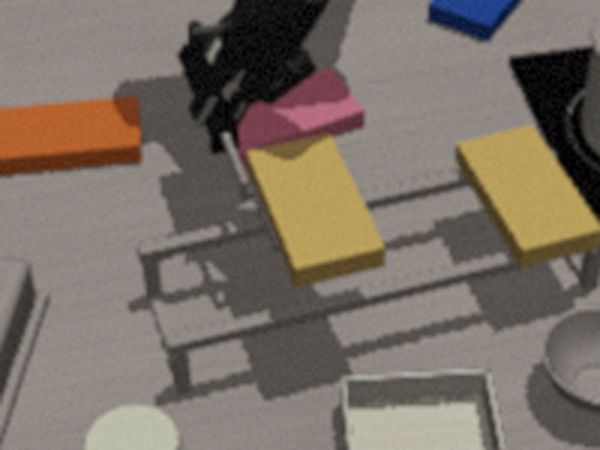

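Run:
```python
from h import *
plan([(*turner([-.168,-.110+.08*k/10,.138],6*k),0) for k in range(1,11)])
```

```text
0.107 -0.002 -0.001 0.14 -1.02 -0.06 0 ; rows>=0.7
0.211 -0.002 -0.001 0.14 -1.88 -0.47 0 ; rows>=1.4
0.316 -0.002 -0.001 0.14 -2.74 -0.90 0 ; rows>=2.1
0.421 -0.002 -0.001 0.14 -3.59 -1.34 0 ; rows>=2.8
0.525 -0.002 -0.001 0.14 -4.44 -1.80 0 ; rows>=3.5
0.630 -0.002 -0.001 0.14 -5.28 -2.28 0 ; rows>=4.2
0.735 -0.003 -0.001 0.14 -6.11 -2.77 0 ; rows>=4.9
0.840 -0.003 -0.001 0.14 -6.93 -3.27 0 ; rows>=5.6
0.944 -0.003 -0.000 0.14 -7.74 -3.79 0 ; rows>=6.3
1.049 -0.003 -0.000 0.14 -8.54 -4.32 0 ; rows>=7.0
```

>>> {"op": "move_arm", "data": {"commands": "0.107 0 0 0.14 -1.02 -0.06 0;0.211 0 0 0.14 -1.88 -0.47 0;0.316 0 0 0.14 -2.74 -0.90 0;0.421 0 0 0.14 -3.59 -1.34 0;0.525 0 0 0.14 -4.44 -1.80 0;0.630 0 0 0.14 -5.28 -2.28 0;0.735 0 0 0.14 -6.11 -2.77 0;0.840 0 0 0.14 -6.93 -3.27 0;0.944 0 0 0.14 -7.74 -3.79 0;1.049 0 0 0.14 -8.54 -4.32 0"}}

```text
time_s: 15.4
position: [0.4752, -0.0084, 0.124]
orientation: [[0.998, 0.061, -0.03], [0.068, -0.863, 0.501], [0.004, -0.502, -0.865]]
force: [-0.2, -0.3, -6.1]
finger_gap: 0.272
grip_force: 61.3
```

```bash
python3 st.py; python3 look.py d
python3 - <<'E'
from h import *
i=cv2.imread("pics/d_scene.png")[130:280,250:450];j=cv2.resize(i,None,fx=3,fy=3,interpolation=cv2.INTER_CUBIC);cv2.imwrite("pics/c5.png",j)
print("o",[ (Rz(-RA)@(np.array(sense()["position"])-(np.array(sense()["orientation"])@TR(0,PH).T)@OFF-RK)).round(4)])
plan([(*turner([-.168,-.030+.01*k/10,.138-.06*min(k,6)/6],60+max(0,(k-3))*2),0) for k in range(1,11)])
E
```

```text
t 15.4 p [ 0.4752 -0.0084  0.124 ] j [-0.48  0.49  1.75  0.48  1.22  0.78] gap 0.272 f [-0.2 -0.3 -6.1]
az 3.88 phi 30.11 pitch 0.24
scene slab c [0.0071 0.0168] size [0.029 0.151] ang 89.8 ztop 0.144 px [347. 204.]
scene slab c [-0.0017  0.1539] size [0.156 0.082] ang 1.6 ztop 0.0268 px [396. 215.]
scene rail -1 x med -0.0546 z -0.0002 372
scene rail 1 x med 0.0598 z 0.0 621
top slab c [0.0019 0.0153] size [0.029 0.152] ang 89.5 ztop 0.1432 px [315. 154.]
top slab c [-0.0049  0.1523] size [0.151 0.08 ] ang 1.4 ztop 0.0263 px [272. 164.]
top rail -1 x med -0.0605 z -0.001 249
top rail 1 x med 0.053 z -0.0014 255
o [array([-0.1682, -0.0313,  0.067 ])]
-0.001 -0.002 -0.002 0.01 0.25 0.90 0 ; rows>=0.2
-0.001 -0.002 -0.002 0.01 0.66 1.82 0 ; rows>=0.4
-0.001 -0.002 -0.002 0.01 1.08 2.74 0 ; rows>=0.6
0.034 -0.002 -0.002 0.01 1.43 3.66 0 ; rows>=0.8
0.069 -0.002 -0.002 0.01 1.79 4.58 0 ; rows>=1.0
0.104 -0.002 -0.002 0.01 2.15 5.49 0 ; rows>=1.2
0.139 -0.002 -0.002 0.01 2.01 5.54 0 ; rows>=1.2
0.174 -0.002 -0.002 0.01 1.87 5.59 0 ; rows>=1.2
0.209 -0.002 -0.002 0.01 1.73 5.64 0 ; rows>=1.4
0.244 -0.002 -0.001 0.01 1.58 5.68 0 ; rows>=1.6
```

View pics/c5.png

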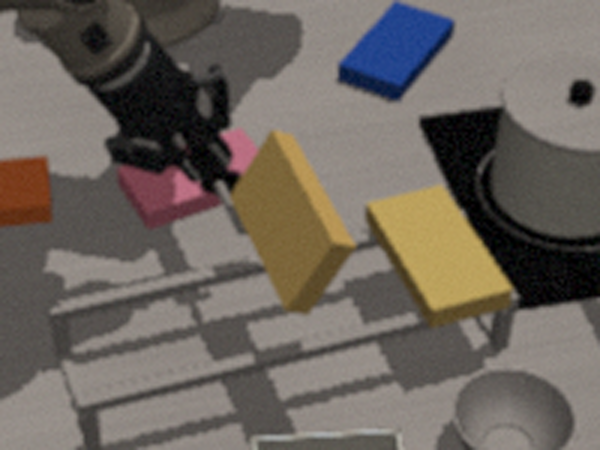

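>>> {"op": "move_arm", "data": {"commands": "0 0 0 0 0.25 0.9 0;0 0 0 0 0.66 1.82 0;0 0 0 0 1.08 2.74 0;0.034 0 0 0 1.43 3.66 0;0.069 0 0 0 1.79 4.58 0;0.104 0 0 0 2.15 5.49 0;0.139 0 0 0 2.01 5.54 0;0.174 0 0 0 1.87 5.59 0;0.209 0 0 0 1.73 5.64 0;0.244 0 0 0 1.58 5.68 0"}}

```text
time_s: 16.5
position: [0.4746, 0.0067, 0.0673]
orientation: [[0.998, 0.052, -0.044], [0.068, -0.717, 0.694], [0.005, -0.695, -0.719]]
force: [0.3, -0.5, -4.4]
finger_gap: 0.266
grip_force: 61.5
```

```bash
python3 st.py; python3 look.py e|grep slab
python3 - <<'E'
from h import *
print("o",[ (Rz(-RA)@(np.array(sense()["position"])-(np.array(sense()["orientation"])@TR(0,PH).T)@OFF-RK)).round(4)])
plan([(*turner([-.168,-.020,.077],74+3*k),0) for k in range(1,9)])
E
```

```text
t 16.5 p [0.4746 0.0067 0.0673] j [-0.55  0.69  1.77  0.64  1.27  0.57] gap 0.266 f [ 0.3 -0.5 -4.4]
az 3.89 phi 44.07 pitch 0.28
scene slab c [0.0066 0.0125] size [0.151 0.028] ang 0.2 ztop 0.0951 px [347. 217.]
scene slab c [-0.001   0.1544] size [0.156 0.083] ang 1.4 ztop 0.0269 px [396. 215.]
top slab c [0.0025 0.0097] size [0.151 0.026] ang 0.4 ztop 0.0946 px [315. 157.]
top slab c [-0.0048  0.1521] size [0.151 0.08 ] ang 1.3 ztop 0.0261 px [271. 164.]
o [array([-0.1674, -0.0191,  0.0091])]
0.052 -0.003 0.002 -0.07 0.14 0.10 0 ; rows>=0.3
0.104 -0.003 0.002 -0.07 0.06 0.11 0 ; rows>=0.7
0.156 -0.003 0.002 -0.07 -0.03 0.10 0 ; rows>=1.0
0.209 -0.003 0.002 -0.07 -0.11 0.10 0 ; rows>=1.4
0.261 -0.003 0.002 -0.07 -0.19 0.09 0 ; rows>=1.7
0.313 -0.003 0.002 -0.07 -0.27 0.07 0 ; rows>=2.1
0.366 -0.003 0.002 -0.07 -0.36 0.05 0 ; rows>=2.4
0.418 -0.003 0.002 -0.07 -0.44 0.03 0 ; rows>=2.8
```

>>> {"op": "move_arm", "data": {"commands": "0.052 0 0 -0.07 0.14 0.1 0;0.104 0 0 -0.07 0.06 0.1 0;0.156 0 0 -0.07 -0.03 0.1 0;0.209 0 0 -0.07 -0.11 0.1 0;0.261 0 0 -0.07 -0.19 0.09 0;0.313 0 0 -0.07 -0.27 0.07 0;0.366 0 0 -0.07 -0.36 0.05 0;0.366 0 0 -0.07 -0.36 0.05 0;0.366 0 0 -0.07 -0.36 0.05 0;0.366 0 0 -0.07 -0.36 0.05 0"}}

```text
time_s: 17.6
position: [0.4737, 0.0096, 0.0696]
orientation: [[0.998, 0.033, -0.059], [0.068, -0.424, 0.903], [0.005, -0.905, -0.425]]
force: [-0.2, -0.2, -2.2]
finger_gap: 0.265
grip_force: 61.9
```

```bash
python3 st.py; python3 look.py f|grep slab
python3 - <<'E'
from h import *
i=cv2.imread("pics/f_scene.png")[150:300,230:430];j=cv2.resize(i,None,fx=3,fy=3,interpolation=cv2.INTER_CUBIC);cv2.imwrite("pics/c6.png",j)
E
```

```text
t 17.6 p [0.4737 0.0096 0.0696] j [-0.64  0.88  1.69  0.76  1.54  0.42] gap 0.265 f [-0.2 -0.2 -2.2]
az 3.9 phi 64.84 pitch 0.29
scene slab c [-0.0009  0.1543] size [0.155 0.084] ang 0.7 ztop 0.0269 px [396. 215.]
scene slab c [ 0.0117 -0.0726] size [0.153 0.082] ang 6.4 ztop 0.0271 px [321. 236.]
top slab c [ 0.0077 -0.0749] size [0.151 0.08 ] ang 6.6 ztop 0.0263 px [336. 156.]
top slab c [-0.0049  0.1522] size [0.151 0.081] ang 1.4 ztop 0.0264 px [271. 164.]
```

View pics/c6.png

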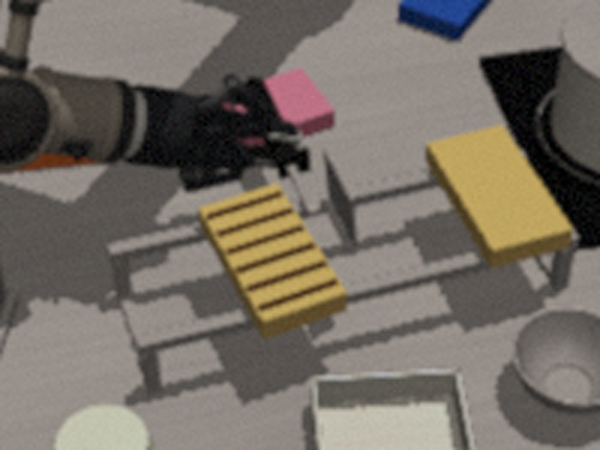

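Slab A now lies striped side up across both rails (crop (272,255)). Retreat up, unroll, and go for slab B.

Run:
```python
from h import *
plan([(*turner([-.170,-.010,.10],95),0),(*turner([-.170,.0,.18],90),0),(*turner([-.170,.025,.19],45),0),(*turner([-.170,.025,.18],0),0)])
```

```text
0.002 -0.002 0.005 -0.20 -2.41 -0.08 0 ; rows>=0.5
-0.085 -0.002 0.004 -0.16 -9.94 -2.59 0 ; rows>=2.1
-0.870 -0.004 0.003 -0.16 -10.90 -1.43 0 ; rows>=5.8
-1.656 -0.005 0.002 -0.16 -9.75 -2.20 0 ; rows>=11.0
```

>>> {"op": "move_arm", "data": {"commands": "0 0 0 -0.1 -2.4 -0.1 0;0 0 0 -0.16 -6 -1.5 0;-0.085 0 0 -0.16 -9.94 -2.59 0;-0.22 0 0 -0.16 -10.2 -2.4 0;-0.36 0 0 -0.16 -10.4 -2.1 0;-0.5 0 0 -0.16 -10.6 -1.8 0;-0.64 0 0 -0.16 -10.8 -1.6 0;-0.78 0 0 -0.16 -10.9 -1.43 0;-0.87 0 0 -0.16 -10.9 -1.43 0;-0.87 0 0 -0.16 -10.9 -1.43 0"}}

```text
time_s: 18.7
position: [0.4685, 0.0448, 0.1754]
orientation: [[0.997, 0.071, -0.013], [0.072, -0.963, 0.259], [0.006, -0.259, -0.966]]
force: [-0.2, 1.0, -2.5]
finger_gap: 0.266
grip_force: 61.8
```

```bash
python3 st.py
python3 - <<'E'
from h import *
import m2
i=get_image("top");m2.pan("top",i)
plan([(*turner([-.170,.025,.18],k),0) for k in(22,0)])
E
```

```text
t 18.7 p [0.4685 0.0448 0.1754] j [-0.24  0.32  1.76  0.28  1.15  1.14] gap 0.266 f [-0.2  1.  -2.5]
az 4.14 phi 15.01 pitch 0.36
top lid c [0.4703 0.3703] r 0.0772 knob [0.47049442 0.36646297 0.14813067] handle [0.6305 0.3631 0.0212 0.1302] 87.5 az -2.6 zmed 0.12645447217492456
-0.404 -0.005 0.004 0.06 1.01 0.78 0 ; rows>=2.7
-0.788 -0.005 0.003 0.06 1.47 0.38 0 ; rows>=5.3
```

>>> {"op": "move_arm", "data": {"commands": "-0.13 0 0 0.06 0.3 0.3 0;-0.27 0 0 0.06 0.6 0.5 0;-0.404 0 0 0.06 1.01 0.78 0;-0.53 0 0 0.06 1.2 0.7 0;-0.66 0 0 0.06 1.35 0.5 0;-0.788 -0.005 0.003 0.06 1.47 0.38 0;-0.788 -0.005 0.003 0.06 1.47 0.38 0;-0.788 -0.005 0.003 0.06 1.47 0.38 0"}}

```text
time_s: 19.55
position: [0.47, 0.0294, 0.1652]
orientation: [[0.998, 0.058, 0.028], [0.064, -0.865, -0.498], [-0.005, 0.498, -0.867]]
force: [0.4, -0.1, -2.6]
finger_gap: 0.264
grip_force: 61.8
```

```bash
python3 st.py; sed -i 's/if len(q)>30:/if len(q)>30 and n!="wrist":/' tm.py; python3 tm.py
python3 - <<'E'
from h import *
plan([(*turner([-.170,.025,.083],0),0),(*turner([-.170,.06,.083],0),0),(*turner([-.170,.101,.083],0),0)])
E
```

```text
t 19.55 p [0.47   0.0294 0.1652] j [ 0.23  0.41  1.75 -0.57  1.15  2.02] gap 0.264 f [ 0.4 -0.1 -2.6]
az 3.66 phi -29.89 pitch -0.26
scene 315 blade z at centre -0.0174 slope x -0.012 y -0.003 sd 0.0018 x [0.114 0.201] y [0.007 0.077]
top 287 blade z at centre -0.0191 slope x -0.000 y 0.019 sd 0.0025 x [0.121 0.198] y [0.005 0.073]
-0.001 0.004 -0.005 -0.03 -5.03 8.21 0 ; rows>=1.9
-0.001 0.004 -0.005 -0.05 -8.07 6.46 0 ; rows>=2.1
-0.001 0.004 -0.005 -0.07 -11.62 4.42 0 ; rows>=2.5
```

>>> {"op": "move_arm", "data": {"commands": "0 0 0 0 -1.5 2.5 0;0 0 0 0 -3 5 0;0 0.004 -0.005 0 -4.2 6.9 0;0 0.004 -0.005 0 -5.03 8.2 0;0 0.004 -0.005 0 -5.03 8.2 0;0 0.004 -0.005 0 -5.03 8.2 0"}}

```text
time_s: 20.3
position: [0.471, 0.0315, 0.0709]
orientation: [[0.998, 0.06, 0.036], [0.07, -0.864, -0.499], [0.001, 0.501, -0.866]]
force: [0.2, 0.2, -1.5]
finger_gap: 0.265
grip_force: 61.8
```

```bash
python3 st.py; python3 tm.py
python3 - <<'E'
from h import *
plan([(*turner([-.170,.025,.083],0),0),(*turner([-.170,.06,.083],0),0),(*turner([-.170,.101,.083],0),0)])
E
```

```text
t 20.3 p [0.471  0.0315 0.0709] j [ 0.23  0.56  1.84 -0.65  0.95  2.18] gap 0.265 f [ 0.2  0.2 -1.5]
az 3.99 phi -30.05 pitch 0.07
scene 297 blade z at centre -0.0177 slope x -0.013 y -0.011 sd 0.002 x [0.105 0.235] y [-0.027  0.092]
top 245 blade z at centre -0.0194 slope x -0.018 y 0.008 sd 0.0027 x [0.102 0.229] y [-0.026  0.096]
0.001 -0.004 0.001 -0.13 0.01 0.14 0 ; rows>=0.0
0.001 -0.004 0.001 -0.12 -3.02 -1.61 0 ; rows>=0.7
0.001 -0.004 0.001 -0.11 -6.57 -3.66 0 ; rows>=1.5
```

>>> {"op": "move_arm", "data": {"commands": "0 0 0 -0.1 -1.1 -0.5 0; 0 0 0 -0.1 -2.2 -1.1 0; 0 0 0 -0.1 -3.2 -1.7 0; 0 0 0 -0.1 -4.3 -2.35 0; 0 0 0 -0.1 -5.5 -3.05 0; 0 0 0 -0.1 -6.57 -3.66 0; 0 0 0 -0.1 -6.74 -3.76 0; 0 0 0 -0.1 -6.74 -3.76 0; 0 0 0 -0.1 -6.74 -3.76 0"}}

```text
time_s: 21.35
position: [0.4639, 0.1085, 0.069]
orientation: [[0.998, 0.061, 0.035], [0.07, -0.863, -0.5], [0.0, 0.501, -0.865]]
force: [-0.0, -0.4, -2.0]
finger_gap: 0.269
grip_force: 61.9
```

```bash
python3 st.py; python3 look.py g|grep slab;  python3 - <<'E'
from h import *
s=sense();print("o",[ (Rz(-RA)@(np.array(s["position"])-(np.array(s["orientation"])@TR(0,PH).T)@OFF-RK)).round(4)])
plan([(*turner([-.170,.103,.1],0),0),(*turner([-.170,.103,.138],0),0)])
E
```

```text
t 21.35 p [0.4639 0.1085 0.069 ] j [ 0.38  0.6   1.76 -0.58  1.04  2.25] gap 0.269 f [-0.  -0.4 -2. ]
az 4.04 phi -30.08 pitch 0.0
scene slab c [-0.0008  0.1538] size [0.154 0.083] ang 1.6 ztop 0.0269 px [396. 215.]
scene slab c [ 0.0103 -0.0727] size [0.156 0.081] ang 6.7 ztop 0.027 px [320. 236.]
top slab c [ 0.0073 -0.0748] size [0.151 0.08 ] ang 6.7 ztop 0.0264 px [337. 158.]
top slab c [-0.0049  0.1521] size [0.152 0.08 ] ang 1.4 ztop 0.026 px [272. 164.]
o [array([-0.1708,  0.1025,  0.0118])]
0.001 -0.001 0.001 0.08 0.87 -1.60 0 ; rows>=0.4
0.001 -0.001 0.001 0.08 2.77 -4.89 0 ; rows>=1.1
```

>>> {"op": "move_arm", "data": {"commands": "0 0 0 0.08 0.3 -0.6 0; 0 0 0 0.08 0.6 -1.1 0; 0 0 0 0.08 0.87 -1.6 0; 0 0 0 0.08 1.5 -2.7 0; 0 0 0 0.08 2.1 -3.8 0; 0 0 0 0.08 2.77 -4.89 0; 0 0 0 0.08 2.77 -4.89 0; 0 0 0 0.08 2.77 -4.89 0"}}

```text
time_s: 22.25
position: [0.4648, 0.1095, 0.1256]
orientation: [[0.998, 0.06, 0.036], [0.07, -0.864, -0.499], [0.001, 0.5, -0.866]]
force: [-0.2, 0.1, -4.1]
finger_gap: 0.266
grip_force: 61.6
```

```bash
python3 st.py; python3 look.py h|grep slab;  python3 - <<'E'
from h import *
plan([(*turner([-.170,.103+.017*k/10,.138],6*k),0) for k in range(1,11)])
E
```

```text
t 22.25 p [0.4648 0.1095 0.1256] j [ 0.38  0.51  1.71 -0.55  1.15  2.17] gap 0.266 f [-0.2  0.1 -4.1]
az 4.04 phi -30.03 pitch 0.08
scene slab c [0.0006 0.1572] size [0.152 0.085] ang 2.8 ztop 0.0789 px [399. 202.]
scene slab c [ 0.0096 -0.0731] size [0.157 0.081] ang 6.5 ztop 0.0271 px [321. 236.]
top slab c [ 0.0078 -0.0747] size [0.152 0.08 ] ang 6.4 ztop 0.0263 px [337. 158.]
top slab c [-0.004   0.1545] size [0.152 0.08 ] ang 1.3 ztop 0.0774 px [269. 161.]
0.106 -0.001 0.002 0.03 -0.25 -0.08 0 ; rows>=0.7
0.211 -0.001 0.002 0.03 -0.57 -0.18 0 ; rows>=1.4
0.315 -0.000 0.002 0.03 -0.88 -0.29 0 ; rows>=2.1
0.420 -0.000 0.002 0.03 -1.19 -0.41 0 ; rows>=2.8
0.525 -0.000 0.002 0.04 -1.49 -0.56 0 ; rows>=3.5
0.629 -0.000 0.003 0.04 -1.78 -0.72 0 ; rows>=4.2
0.734 0.000 0.003 0.04 -2.07 -0.89 0 ; rows>=4.9
0.839 0.000 0.003 0.04 -2.35 -1.08 0 ; rows>=5.6
0.944 0.000 0.003 0.04 -2.61 -1.28 0 ; rows>=6.3
1.048 0.000 0.003 0.04 -2.87 -1.50 0 ; rows>=7.0
```

>>> {"op": "move_arm", "data": {"commands": "0.106 0 0 0.03 -0.25 -0.08 0;0.211 0 0 0.03 -0.57 -0.18 0;0.315 0 0 0.03 -0.88 -0.29 0;0.420 0 0 0.03 -1.19 -0.41 0;0.525 0 0 0.04 -1.49 -0.56 0;0.629 0 0 0.04 -1.78 -0.72 0;0.734 0 0 0.04 -2.07 -0.89 0;0.839 0 0 0.04 -2.35 -1.08 0;0.944 0 0 0.04 -2.61 -1.28 0;1.048 0 0.003 0.04 -2.87 -1.50 0"}}

```text
time_s: 23.35
position: [0.4629, 0.1414, 0.1238]
orientation: [[0.998, 0.059, -0.033], [0.068, -0.863, 0.501], [0.001, -0.502, -0.865]]
force: [-2.1, -0.7, -3.4]
finger_gap: 0.269
grip_force: 61.7
```

```bash
python3 st.py; python3 look.py i|grep slab;  python3 - <<'E'
from h import *
plan([(*turner([-.170,.12,.138-.061*min(k,6)/6],60+max(0,(k-3))*2),0) for k in range(1,11)])
E
```

```text
t 23.35 p [0.4629 0.1414 0.1238] j [-0.2   0.44  1.86  0.58  1.07  0.96] gap 0.269 f [-2.1 -0.7 -3.4]
az 3.88 phi 30.16 pitch 0.06
scene slab c [-0.0006  0.1336] size [0.072 0.043] ang 33.0 ztop 0.1116 px [386. 210.]
scene slab c [ 0.0113 -0.0727] size [0.153 0.082] ang 5.8 ztop 0.0271 px [321. 236.]
top slab c [ 0.0078 -0.0746] size [0.15 0.08] ang 6.3 ztop 0.0266 px [338. 155.]
top slab c [-0.0076  0.1483] size [0.038 0.071] ang 88.3 ztop 0.1139 px [282. 156.]
-0.001 0.001 -0.004 0.02 0.33 0.87 0 ; rows>=0.2
-0.001 0.001 -0.004 0.02 0.84 1.75 0 ; rows>=0.4
-0.001 0.001 -0.004 0.02 1.35 2.63 0 ; rows>=0.6
0.034 0.001 -0.004 0.03 1.80 3.52 0 ; rows>=0.8
0.069 0.001 -0.004 0.03 2.25 4.40 0 ; rows>=1.0
0.104 0.001 -0.004 0.03 2.71 5.28 0 ; rows>=1.2
0.139 0.001 -0.004 0.03 2.65 5.28 0 ; rows>=1.2
0.174 0.001 -0.004 0.03 2.60 5.28 0 ; rows>=1.2
0.209 0.001 -0.004 0.03 2.54 5.28 0 ; rows>=1.4
0.244 0.001 -0.004 0.03 2.49 5.27 0 ; rows>=1.6
```

Run:
```python
from h import *
a=cv2.imread("pics/i_scene.png")[120:280,280:480];b=cv2.imread("pics/i_top.png")[100:260,180:380]
cv2.imwrite("pics/c7.png",cv2.resize(np.hstack([a,b]),None,fx=2,fy=2,interpolation=cv2.INTER_CUBIC))
```

```text
(no output)
```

View pics/c7.png

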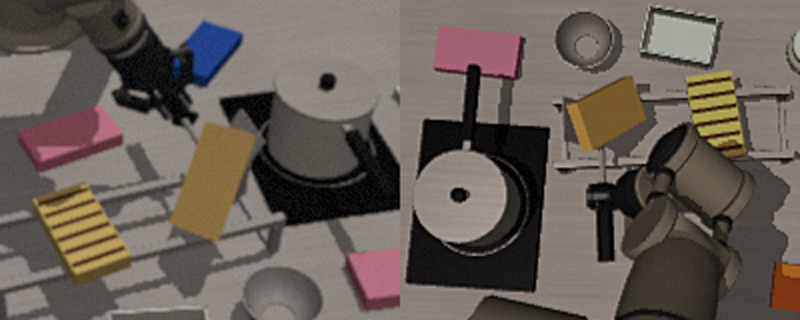

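```bash
cat > sp.py <<'E'
from h import *
s=sense();Rt=np.array(s["orientation"])@TR(0,PH).T;o=np.array(s["position"])-Rt@OFF
for n in("scene","top"):
    i=get_image(n);P=cloud(i);hsv=cv2.cvtColor(i["img"],cv2.COLOR_RGB2HSV);H,S,V=[hsv[...,k].astype(int) for k in range(3)]
    Q=(P-o)@Rt
    m=(H>15)&(H<38)&(S>70)&(Q[...,0]>.04)&(Q[...,0]<.3)&(abs(Q[...,1]-.05)<.09)&(abs(Q[...,2])<.08)
    m=cv2.morphologyEx(m.astype(np.uint8),cv2.MORPH_OPEN,np.ones((3,3)))>0
    q=Q[m]
    print(n,len(q),"min",np.percentile(q,1,0).round(3),"max",np.percentile(q,99,0).round(3))
    f=q[q[:,2]>np.percentile(q[:,2],60)]
    A=np.c_[q[:,:2]-[.168,.05],np.ones(len(q))]
    w=np.ones(len(q),bool)
    for _ in range(8):
        c=np.linalg.lstsq(A[w],q[w,2],rcond=None)[0];r=q[:,2]-A@c;w=abs(r)<.005
    print(" face plane z=%.4f slopes %.3f %.3f inl %d"%(c[2],c[0],c[1],w.sum()),cv2.minAreaRect(q[w][:,:2].astype(np.float32)))
E
python3 sp.py
```

```text
scene 1097 min [ 0.125 -0.038 -0.015] max [0.243 0.068 0.024]
 face plane z=0.0057 slopes 0.037 -0.156 inl 845 ((0.18106216192245483, -0.0007340088486671448), (0.08704382181167603, 0.12831558287143707), 28.305496215820312)
top 705 min [ 0.118 -0.038 -0.019] max [0.23  0.068 0.023]
 face plane z=0.0059 slopes 0.048 -0.162 inl 565 ((0.17468872666358948, 0.002270929515361786), (0.08055298030376434, 0.12183178216218948), 27.666471481323242)
```

```bash
sed -i 's/abs(Q\[...,1\]-.05)<.09/abs(Q[...,1]-.0)<.14/;s/<.08)$/<.12)/' sp.py; python3 sp.py; python3 st.py;python3 look.py j|grep slab
python3 - <<'E'
from h import *
a=cv2.imread("pics/j_scene.png")[120:280,280:480];b=cv2.imread("pics/j_top.png")[100:260,180:380]
cv2.imwrite("pics/c8.png",cv2.resize(np.hstack([a,b]),None,fx=2,fy=2,interpolation=cv2.INTER_CUBIC))
E
```

```text
scene 1649 min [ 0.123 -0.133 -0.028] max [0.253 0.066 0.118]
 face plane z=0.0055 slopes 0.040 -0.159 inl 1158 ((0.18589350581169128, -0.011276811361312866), (0.08561381697654724, 0.14837335050106049), 27.284666061401367)
top 1003 min [ 0.119 -0.123 -0.02 ] max [0.247 0.066 0.118]
 face plane z=0.0058 slopes 0.047 -0.161 inl 773 ((0.18252471089363098, -0.01349329948425293), (0.08045700937509537, 0.15486030280590057), 26.4857234954834)
t 23.65 p [0.4629 0.1419 0.1239] j [-0.19  0.44  1.86  0.58  1.07  0.97] gap 0.268 f [ 0.2  0.1 -2.8]
az 3.94 phi 29.84 pitch 0.03
scene slab c [-0.0005  0.1324] size [0.077 0.044] ang 26.3 ztop 0.1094 px [385. 210.]
scene slab c [ 0.0113 -0.0732] size [0.154 0.081] ang 6.5 ztop 0.0271 px [321. 236.]
top slab c [ 0.0073 -0.0747] size [0.15 0.08] ang 6.6 ztop 0.0266 px [338. 156.]
top slab c [-0.0122  0.1444] size [0.078 0.037] ang 8.4 ztop 0.1129 px [283. 156.]
```

View pics/c8.png

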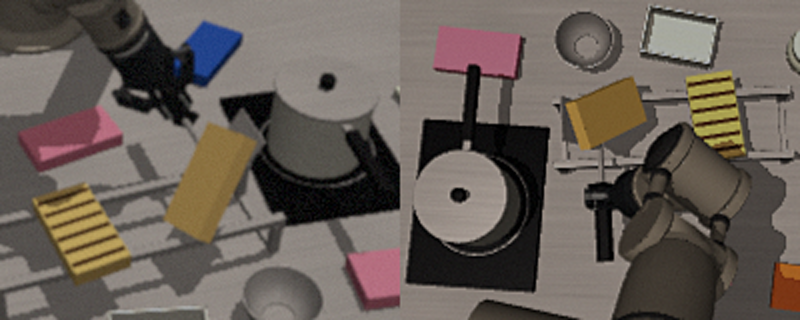

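```bash
cat > corners.py <<'E'
from h import *
def go():
    s=sense();Rt=np.array(s["orientation"])@TR(0,PH).T;o=np.array(s["position"])-Rt@OFF
    i=get_image("scene");P=cloud(i);hsv=cv2.cvtColor(i["img"],cv2.COLOR_RGB2HSV);H,S,V=[hsv[...,k].astype(int) for k in range(3)]
    K=(P-RK)@Rz(RA)
    m=(H>15)&(H<38)&(S>70)&(abs(K[...,0])<.17)&(K[...,1]>.0)&(K[...,1]<.25)&(K[...,2]>-.06)&(K[...,2]<.2)
    m=cv2.morphologyEx(m.astype(np.uint8),cv2.MORPH_OPEN,np.ones((3,3)))
    nl,lab,st,ce=cv2.connectedComponentsWithStats(m);k=1+st[1:,4].argmax();q=K[lab==k]
    rng=np.random.default_rng(0);best=0   # dominant face by RANSAC
    for _ in range(300):
        a=q[rng.choice(len(q),3,False)];n=np.cross(a[1]-a[0],a[2]-a[0]);L=np.linalg.norm(n)
        if L<1e-6: continue
        n/=L;w=abs((q-a[0])@n)<.004
        if w.sum()>best: best=w.sum();W=w
    c=q[W].mean(0);u,sv,vt=np.linalg.svd(q[W]-c,full_matrices=False);n=vt[2]*np.sign(vt[2][2])
    B=vt[:2];uv=((q[W]-c)@B.T).astype(np.float32);r=cv2.minAreaRect(uv)
    print("face n",n.round(3),"inl",best,"size",np.round(r[1],3));C=c+cv2.boxPoints(r)@B
    print("face corners rack\n",C.round(3));print("centre",(C.mean(0)-.012*n).round(4))
    print("turner origin rack",((o-RK)@Rz(RA)).round(4),s["time_s"])
go()
E
python3 corners.py; python3 corners.py
```

```text
face n [-0.035 -0.769  0.638] inl 1124 size [0.15  0.087]
face corners rack
 [[ 0.023  0.155  0.133]
 [-0.056  0.134  0.102]
 [ 0.009  0.046 -0.   ]
 [ 0.088  0.067  0.031]]
centre [0.0164 0.1097 0.0588]
turner origin rack [-0.1697  0.1207  0.0686] 23.75
face n [-0.045 -0.773  0.633] inl 1118 size [0.088 0.15 ]
face corners rack
 [[-0.055  0.134  0.102]
 [ 0.01   0.046 -0.   ]
 [ 0.089  0.068  0.031]
 [ 0.024  0.155  0.134]]
centre [0.0175 0.11   0.0591]
turner origin rack [-0.1696  0.1207  0.0687] 23.8
```

Run:
```python
from h import *
plan([(*turner([-.170,.1207-.0077*k/4,.1387-.028*k/4],60-25*k/4),0) for k in range(1,5)])
```

```text
-0.108 -0.001 0.002 -0.04 0.68 0.48 0 ; rows>=0.7
-0.217 -0.001 0.002 -0.04 1.37 0.94 0 ; rows>=1.4
-0.326 -0.001 0.002 -0.04 2.04 1.39 0 ; rows>=2.2
-0.435 -0.001 0.002 -0.04 2.71 1.82 0 ; rows>=2.9
```

>>> {"op": "move_arm", "data": {"commands": "-0.054 0 0 -0.04 0.34 0.24 0;-0.108 0 0 -0.04 0.68 0.48 0;-0.163 0 0 -0.04 1.02 0.71 0;-0.217 0 0 -0.04 1.37 0.94 0;-0.271 0 0 -0.04 1.7 1.16 0;-0.326 0 0 -0.04 2.04 1.39 0;-0.38 0 0 -0.04 2.38 1.6 0;-0.435 0 0 -0.04 2.71 1.82 0"}}

```text
time_s: 24.65
position: [0.4632, 0.1278, 0.0947]
orientation: [[0.998, 0.068, -0.005], [0.069, -0.994, 0.086], [0.001, -0.086, -0.996]]
force: [-0.5, 0.7, -3.6]
finger_gap: 0.267
grip_force: 61.7
```

```bash
python3 st.py; python3 corners.py; python3 corners.py
```

```text
t 24.65 p [0.4632 0.1278 0.0947] j [0.05 0.42 1.84 0.11 0.88 1.48] gap 0.267 f [-0.5  0.7 -3.6]
az 3.93 phi 4.95 pitch 0.03
face n [ 0.001 -0.493  0.87 ] inl 1226 size [0.151 0.085]
face corners rack
 [[ 0.005  0.185  0.095]
 [-0.065  0.144  0.072]
 [ 0.02   0.035  0.01 ]
 [ 0.09   0.076  0.033]]
centre [0.0123 0.1159 0.042 ]
turner origin rack [-0.1703  0.113   0.0406] 24.65
face n [-0.001 -0.484  0.875] inl 1222 size [0.152 0.086]
face corners rack
 [[-0.066  0.145  0.071]
 [ 0.006  0.185  0.094]
 [ 0.088  0.074  0.032]
 [ 0.016  0.033  0.01 ]]
centre [0.0113 0.1149 0.0412]
turner origin rack [-0.1706  0.1135  0.0402] 24.7
```

Run:
```python
from h import *
plan([(*turner([-.170,.1130-.011*k/4,.1103-.020*k/4],35-25*k/4),0) for k in range(1,5)])
```

```text
-0.110 -0.000 0.002 0.05 0.57 0.45 0 ; rows>=0.7
-0.219 -0.000 0.002 0.05 1.06 0.88 0 ; rows>=1.5
-0.328 -0.000 0.002 0.05 1.53 1.28 0 ; rows>=2.2
-0.437 -0.000 0.002 0.05 2.00 1.68 0 ; rows>=2.9
```

>>> {"op": "move_arm", "data": {"commands": "-0.055 0 0 0.03 0.28 0.22 0;-0.11 0 0 0.05 0.57 0.45 0;-0.164 0 0 0.05 0.81 0.66 0;-0.219 0 0 0.05 1.06 0.88 0;-0.273 0 0 0.05 1.3 1.08 0;-0.328 0 0 0.05 1.53 1.28 0;-0.382 0 0 0.05 1.77 1.48 0;-0.437 0 0 0.05 2.0 1.68 0"}}

```text
time_s: 25.55
position: [0.4649, 0.1091, 0.0759]
orientation: [[0.998, 0.063, 0.022], [0.067, -0.938, -0.341], [-0.001, 0.342, -0.94]]
force: [0.1, 0.6, -4.8]
finger_gap: 0.262
grip_force: 61.6
```

```bash
python3 st.py; python3 corners.py; python3 corners.py
```

```text
t 25.55 p [0.4649 0.1091 0.0759] j [ 0.29  0.52  1.79 -0.42  0.95  2.06] gap 0.262 f [ 0.1  0.6 -4.8]
az 3.85 phi -20.0 pitch -0.03
face n [ 0.022 -0.1    0.995] inl 1171 size [0.153 0.083]
face corners rack
 [[-0.063  0.143  0.037]
 [ 0.007  0.188  0.04 ]
 [ 0.089  0.061  0.026]
 [ 0.02   0.016  0.023]]
centre [0.013  0.1032 0.0196]
turner origin rack [-0.1698  0.1009  0.0202] 25.55
face n [ 0.02  -0.086  0.996] inl 1163 size [0.084 0.155]
face corners rack
 [[ 0.003  0.189  0.038]
 [ 0.09   0.062  0.025]
 [ 0.021  0.015  0.023]
 [-0.066  0.142  0.036]]
centre [0.0118 0.1032 0.0185]
turner origin rack [-0.1702  0.1013  0.0194] 25.6
```

Run:
```python
from h import *
C=np.array([.0125,.103]);o0=np.array([-.170,.101])
L=[]
for k in range(1,10):
    o=C+Rz(2.8*k)[:2,:2]@(o0-C);L.append((*turner([*o,.0902],10,az=RA+2.8*k),0))
plan(L)
```

```text
-0.001 0.019 -0.044 0.09 0.78 0.20 0 ; rows>=0.3
-0.001 0.035 -0.090 0.19 1.48 0.45 0 ; rows>=0.6
-0.001 0.052 -0.136 0.32 2.17 0.70 0 ; rows>=1.0
-0.001 0.069 -0.182 0.49 2.85 0.95 0 ; rows>=1.3
-0.001 0.085 -0.228 0.70 3.53 1.20 0 ; rows>=1.6
-0.001 0.102 -0.274 0.94 4.19 1.44 0 ; rows>=2.0
-0.001 0.119 -0.320 1.21 4.85 1.67 0 ; rows>=2.3
-0.002 0.135 -0.366 1.52 5.49 1.91 0 ; rows>=2.6
-0.002 0.152 -0.412 1.86 6.11 2.13 0 ; rows>=2.9
```

>>> {"op": "move_arm", "data": {"commands": "0 0.019 -0.044 0.09 0.78 0.20 0;0 0.035 -0.090 0.19 1.48 0.45 0;0 0.052 -0.136 0.32 2.17 0.70 0;0 0.069 -0.182 0.49 2.85 0.95 0;0 0.085 -0.228 0.70 3.53 1.20 0;0 0.102 -0.274 0.94 4.19 1.44 0;0 0.119 -0.320 1.21 4.85 1.67 0;0 0.135 -0.366 1.52 5.49 1.91 0;0 0.152 -0.412 1.86 6.11 2.13 0;0 0.152 -0.412 1.86 6.11 2.13 0"}}

```text
time_s: 26.65
position: [0.4879, 0.0447, 0.0771]
orientation: [[0.875, 0.454, 0.167], [0.484, -0.823, -0.297], [0.003, 0.341, -0.94]]
force: [-0.1, -0.6, -5.0]
finger_gap: 0.264
grip_force: 61.6
```

```bash
python3 st.py; python3 corners.py; python3 corners.py
```

```text
t 26.65 p [0.4879 0.0447 0.0771] j [ 0.14  0.45  1.93 -0.52  0.7   1.59] gap 0.264 f [-0.1 -0.6 -5. ]
az 28.96 phi -19.93 pitch 0.15
face n [ 0.051 -0.093  0.994] inl 1168 size [0.154 0.081]
face corners rack
 [[-0.072  0.116  0.039]
 [-0.017  0.177  0.042]
 [ 0.097  0.074  0.026]
 [ 0.043  0.014  0.024]]
centre [0.0123 0.0964 0.0208]
turner origin rack [-0.1515  0.0217  0.0213] 26.65
face n [ 0.06  -0.093  0.994] inl 1194 size [0.081 0.153]
face corners rack
 [[-0.015  0.176  0.042]
 [ 0.097  0.074  0.026]
 [ 0.042  0.014  0.023]
 [-0.07   0.116  0.04 ]]
centre [0.0127 0.0962 0.0209]
turner origin rack [-0.1515  0.0221  0.0213] 26.7
```

```bash
cat >> h.py <<'E'
def turnF(F,yaw,pitch,roll,pt=(.204,.011,-.011)):
    """tool pose with turner-frame point pt at rack point F (z relative to rail tops)"""
    Rt=Rz(RA+yaw)@Rn.from_euler('y',-pitch,degrees=True).as_matrix()@Rx(roll)
    W=RK+Rz(RA)@np.asarray(F,float); o=W-Rt@np.array(pt)
    return Rt@TR(0,PH), o+Rt@OFF
def curF(pt=(.204,.011,-.011)):
    s=sense();R=np.array(s["orientation"]);Rt=R@TR(0,PH).T;o=np.array(s["position"])-Rt@OFF
    return ((o+Rt@np.array(pt)-RK)@Rz(RA)).round(4)
E
python3 - <<'E'
from h import *
F=curF();print(F)
L=[(*turnF([F[0],F[1],F[2]-.007*k/3],25,0,10),0) for k in(1,2,3)]
L+=[(*turnF([F[0],F[1],F[2]-.007],25,k,10),0) for k in(2.5,5)]
plan(L)
E
```

```text
[0.0282 0.1202 0.0129]
-0.001 -0.003 -0.001 -0.00 -0.06 0.17 0 ; rows>=0.0
-0.001 -0.003 -0.001 -0.00 -0.14 0.39 0 ; rows>=0.1
-0.001 -0.003 -0.001 -0.00 -0.22 0.61 0 ; rows>=0.1
-0.001 0.038 0.014 0.03 -0.48 1.32 0 ; rows>=0.3
-0.001 0.079 0.029 0.10 -0.74 2.04 0 ; rows>=0.6
```

>>> {"op": "move_arm", "data": {"commands": "0 0 0 0 -0.06 0.17 0;0 0 0 0 -0.14 0.39 0;0 0 0 0 -0.22 0.61 0;0 0.018 0.007 0.02 -0.35 0.97 0;0 0.038 0.014 0.03 -0.48 1.32 0;0 0.059 0.022 0.07 -0.61 1.68 0;0 0.079 0.029 0.10 -0.74 2.04 0;0 0.079 0.029 0.10 -0.74 2.04 0"}}

```text
time_s: 27.55
position: [0.491, 0.0468, 0.0562]
orientation: [[0.871, 0.428, 0.242], [0.483, -0.837, -0.258], [0.092, 0.342, -0.935]]
force: [2.7, 0.5, 4.3]
finger_gap: 0.27
grip_force: 62.6
```

```bash
python3 st.py; python3 corners.py
python3 - <<'E'
from h import *
F=curF();print(F)
plan([(*turnF([F[0],F[1],F[2]],y,5,10),0) for y in(20,15,10,5)])
E
```

```text
t 27.55 p [0.491  0.0468 0.0562] j [ 0.12  0.47  2.   -0.6   0.53  1.7 ] gap 0.27 f [2.7 0.5 4.3]
az 29.04 phi -20.06 pitch 5.27
face n [-0.063 -0.126  0.99 ] inl 1116 size [0.082 0.153]
face corners rack
 [[-0.017  0.177  0.039]
 [ 0.096  0.073  0.033]
 [ 0.04   0.014  0.022]
 [-0.072  0.118  0.028]]
centre [0.0125 0.0971 0.0186]
turner origin rack [-0.1493  0.0231 -0.0024] 27.55
[0.0299 0.1213 0.0074]
-0.007 -0.034 0.083 -0.12 -1.44 -0.60 0 ; rows>=0.6
-0.015 -0.064 0.165 -0.09 -2.87 -1.12 0 ; rows>=1.2
-0.022 -0.094 0.246 0.08 -4.30 -1.62 0 ; rows>=1.8
-0.030 -0.123 0.328 0.37 -5.71 -2.11 0 ; rows>=2.3
```

Run:
```python
from h import *
F=[.0295,.1205,.0085]
plan([(*turnF(F,25,5,10),0)]+[(*turnF(F,y,5,10),0) for y in(20,15,10,5)])
```

```text
0.001 -0.004 0.001 -0.07 0.07 -0.16 0 ; rows>=0.0
-0.007 -0.034 0.083 -0.18 -1.35 -0.69 0 ; rows>=0.6
-0.015 -0.064 0.165 -0.15 -2.78 -1.21 0 ; rows>=1.2
-0.022 -0.094 0.246 0.02 -4.20 -1.71 0 ; rows>=1.8
-0.030 -0.123 0.328 0.31 -5.61 -2.20 0 ; rows>=2.3
```

>>> {"op": "move_arm", "data": {"commands": "0 -0.004 0 -0.07 0.07 -0.26 0;0 -0.004 0 -0.07 0.07 -0.26 0;-0.004 -0.019 0.042 -0.12 -0.64 -0.52 0;-0.007 -0.034 0.083 -0.18 -1.35 -0.79 0;-0.011 -0.049 0.124 -0.17 -2.06 -1.05 0;-0.015 -0.064 0.165 -0.15 -2.78 -1.31 0;-0.015 -0.064 0.165 -0.15 -2.78 -1.31 0"}}

```text
time_s: 28.3
position: [0.4737, 0.0729, 0.0582]
orientation: [[0.943, 0.277, 0.186], [0.323, -0.898, -0.298], [0.085, 0.341, -0.936]]
force: [5.5, 2.5, 1.4]
finger_gap: 0.269
grip_force: 62.3
```

```bash
python3 st.py; python3 corners.py
python3 - <<'E'
from h import *
F=curF();print(F)
F=[.0295,.1205,.0085]
plan([(*turnF(F,y,5,10),0) for y in(10,5)]+[(*turnF([.0295,.1205,z],5,p,5),0) for z,p in((.005,3),(0,1),(-.004,0))])
E
```

```text
t 28.3 p [0.4737 0.0729 0.0582] j [ 0.21  0.48  1.97 -0.57  0.65  1.92] gap 0.269 f [5.5 2.5 1.4]
az 18.89 phi -20.01 pitch 4.86
face n [-0.06  -0.134  0.989] inl 1114 size [0.153 0.084]
face corners rack
 [[-0.073  0.134  0.03 ]
 [-0.006  0.184  0.041]
 [ 0.086  0.062  0.03 ]
 [ 0.019  0.013  0.019]]
centre [0.007  0.0998 0.0179]
turner origin rack [-1.654e-01  5.600e-02 -1.000e-04] 28.3
[0.0284 0.1212 0.0082]
-0.008 -0.028 0.084 -0.02 -1.36 -0.48 0 ; rows>=0.6
-0.015 -0.058 0.166 0.01 -2.79 -1.00 0 ; rows>=1.2
-0.099 -0.097 0.150 -0.03 -2.62 -1.40 0 ; rows>=1.4
-0.096 -0.130 0.137 -0.05 -2.59 -1.50 0 ; rows>=1.4
-0.094 -0.146 0.130 -0.07 -2.62 -1.42 0 ; rows>=1.4
```

Run:
```python
from h import *
F=np.array([.0284,.1212,.0050])
plan([(*turnF(F,15,5,10),0),(*turnF(F+[.014,-.020,0],15,5,10),0)])
```

```text
-0.000 0.002 0.002 -0.03 -0.15 0.33 0 ; rows>=0.1
-0.000 0.002 0.002 0.80 1.98 1.18 0 ; rows>=0.5
```

>>> {"op": "move_arm", "data": {"commands": "0 0 0 -0.03 -0.1 0.25 0;0 0 0 -0.03 -0.1 0.25 0;0 0 0 0.8 1.98 1.1 0;0 0 0 0.8 1.98 1.1 0;0 0 0 0.8 1.98 1.1 0"}}

```text
time_s: 28.85
position: [0.4868, 0.0527, 0.0544]
orientation: [[0.944, 0.277, 0.182], [0.321, -0.898, -0.3], [0.08, 0.341, -0.937]]
force: [1.3, -2.2, 0.5]
finger_gap: 0.267
grip_force: 62.0
```

```bash
python3 st.py; python3 corners.py; python3 -c "
from h import *
print(curF(),curF((.132,.077,-.02)))"
```

```text
t 28.85 p [0.4868 0.0527 0.0544] j [ 0.16  0.49  1.95 -0.58  0.64  1.87] gap 0.267 f [ 1.3 -2.2  0.5]
az 18.81 phi -20.03 pitch 4.58
face n [-0.072 -0.113  0.991] inl 1084 size [0.153 0.084]
face corners rack
 [[-0.075  0.129  0.026]
 [-0.009  0.18   0.036]
 [ 0.086  0.059  0.029]
 [ 0.02   0.008  0.019]]
centre [0.0064 0.0955 0.0156]
turner origin rack [-0.1537  0.0349 -0.0038] 28.85
[0.0401 0.1    0.0037] [-0.0466  0.1458  0.0005]
```

Run:
```python
from h import *
plan([(*turnF([.040,.100,z],15,p,r),0) for z,p,r in((.001,3,6),(-.002,1.2,3),(-.004,0,0))])
```

```text
-0.069 -0.025 -0.012 -0.03 0.18 -0.31 0 ; rows>=0.5
-0.122 -0.054 -0.025 -0.04 0.31 -0.64 0 ; rows>=0.9
-0.174 -0.072 -0.035 -0.03 0.42 -0.89 0 ; rows>=1.3
```

>>> {"op": "move_arm", "data": {"commands": "-0.035 -0.012 -0.006 -0.03 0.09 -0.16 0;-0.069 -0.025 -0.012 -0.03 0.18 -0.31 0;-0.095 -0.04 -0.018 -0.03 0.25 -0.48 0;-0.122 -0.054 -0.025 -0.04 0.31 -0.64 0;-0.148 -0.063 -0.03 -0.03 0.37 -0.77 0;-0.174 -0.072 -0.035 -0.03 0.42 -0.89 0;-0.174 -0.072 -0.035 -0.03 0.42 -0.89 0"}}

```text
time_s: 29.6
position: [0.4862, 0.0527, 0.0641]
orientation: [[0.946, 0.281, 0.163], [0.325, -0.819, -0.473], [0.001, 0.5, -0.866]]
force: [-1.0, -0.0, -3.3]
finger_gap: 0.264
grip_force: 61.7
```

```bash
python3 st.py; python3 corners.py; python3 -c "
from h import *
print(curF(),curF((.132,.077,-.02)))"
```

```text
t 29.6 p [0.4862 0.0527 0.0641] j [ 0.27  0.55  1.89 -0.75  0.82  2.07] gap 0.264 f [-1.  -0.  -3.3]
az 18.98 phi -30.03 pitch 0.03
face n [-0.    -0.002  1.   ] inl 1115 size [0.083 0.152]
face corners rack
 [[-0.008  0.183  0.025]
 [ 0.087  0.064  0.025]
 [ 0.023  0.012  0.024]
 [-0.073  0.132  0.025]]
centre [0.0073 0.0977 0.0126]
turner origin rack [-0.1539  0.0375  0.0069] 29.6
[ 0.0404  0.1011 -0.0038] [-0.0462  0.1461 -0.0128]
```

Run:
```python
from h import *
L=[]
for f in(.25,.5,.75,1): L.append((*turner([-.154-.007*f,.0375-.0425*f,.0769],0,az=RA+15-15*f),0))
L.append((*turner([-.161,-.005,.0855],0),0))
plan(L)
```

```text
-0.000 -0.035 0.057 -0.54 1.00 0.59 0 ; rows>=0.4
-0.000 -0.067 0.114 -1.07 2.01 1.17 0 ; rows>=0.9
-0.001 -0.100 0.171 -1.61 3.02 1.75 0 ; rows>=1.3
-0.001 -0.133 0.227 -2.16 4.02 2.33 0 ; rows>=1.8
-0.001 -0.133 0.227 -2.15 4.45 1.58 0 ; rows>=1.8
```

>>> {"op": "move_arm", "data": {"commands": "0 -0.018 0.028 -0.27 0.5 0.3 0;0 -0.035 0.057 -0.54 1.00 0.59 0;0 -0.05 0.085 -0.8 1.5 0.88 0;0 -0.067 0.114 -1.07 2.01 1.17 0;0 -0.1 0.171 -1.61 3.02 1.75 0;0 -0.133 0.227 -2.16 4.02 2.33 0;0 -0.133 0.227 -2.16 4.02 2.33 0;0 -0.133 0.227 -2.15 4.45 1.58 0;0 -0.133 0.227 -2.15 4.45 1.58 0"}}

```text
time_s: 30.55
position: [0.482, 0.0016, 0.0741]
orientation: [[0.998, 0.058, 0.036], [0.068, -0.865, -0.498], [0.002, 0.499, -0.866]]
force: [-0.2, 0.5, -3.8]
finger_gap: 0.264
grip_force: 61.6
```

```bash
python3 st.py; python3 corners.py; python3 look.py k | grep slab
python3 - <<'E'
from h import *
plan([(*turner([-.161,y,.0855],0),0) for y in(-.005,.02,.045)])
E
```

```text
t 30.55 p [0.482  0.0016 0.0741] j [ 0.17  0.55  1.84 -0.67  0.93  2.13] gap 0.264 f [-0.2  0.5 -3.8]
az 3.87 phi -29.95 pitch 0.12
face n [0.013 0.023 1.   ] inl 1107 size [0.082 0.154]
face corners rack
 [[-0.009  0.185  0.023]
 [ 0.088  0.065  0.025]
 [ 0.025  0.013  0.027]
 [-0.072  0.133  0.025]]
centre [0.0078 0.0989 0.0131]
turner origin rack [-0.1601 -0.0052  0.0168] 30.55
scene slab c [0.0086 0.0977] size [0.082 0.155] ang 38.9 ztop 0.0271 px [378. 221.]
scene slab c [ 0.0101 -0.0731] size [0.155 0.081] ang 5.9 ztop 0.0269 px [321. 236.]
top slab c [ 0.0077 -0.0746] size [0.152 0.08 ] ang 6.3 ztop 0.0263 px [337. 158.]
top slab c [0.0045 0.0964] size [0.081 0.15 ] ang 38.4 ztop 0.0261 px [291. 158.]
-0.001 -0.001 -0.001 -0.05 -0.03 0.05 0 ; rows>=0.0
-0.001 -0.001 -0.001 -0.05 -2.19 -1.20 0 ; rows>=0.5
-0.001 -0.001 -0.001 -0.05 -4.36 -2.44 0 ; rows>=1.0
```

>>> {"op": "move_arm", "data": {"commands": "0 0 0 -0.05 -0.1 0.15 0;0 0 0 -0.05 -0.7 -0.2 0;0 0 0 -0.05 -1.2 -0.5 0;0 0 0 -0.05 -1.7 -0.8 0;0 0 0 -0.05 -2.25 -1.1 0;0 0 0 -0.05 -2.8 -1.4 0;0 0 0 -0.05 -3.4 -1.75 0;0 0 0 -0.05 -3.9 -2.04 0;0 0 0 -0.05 -4.42 -2.34 0;0 0 0 -0.05 -4.42 -2.34 0"}}

```text
time_s: 31.7
position: [0.478, 0.0522, 0.0714]
orientation: [[0.998, 0.058, 0.035], [0.068, -0.865, -0.498], [0.001, 0.499, -0.867]]
force: [0.1, -0.2, -2.0]
finger_gap: 0.267
grip_force: 61.7
```

```bash
python3 st.py; python3 corners.py; python3 look.py l | grep slab
python3 - <<'E'
from h import *
plan([(*turner([-.161,y,.0848],0),0) for y in(.05,.065,.08)])
E
```

```text
t 31.7 p [0.478  0.0522 0.0714] j [ 0.27  0.57  1.8  -0.63  0.98  2.18] gap 0.267 f [ 0.1 -0.2 -2. ]
az 3.92 phi -29.93 pitch 0.08
face n [-0.002  0.001  1.   ] inl 1065 size [0.081 0.158]
face corners rack
 [[-0.019  0.227  0.024]
 [ 0.086  0.109  0.025]
 [ 0.025  0.055  0.025]
 [-0.08   0.173  0.024]]
centre [0.003  0.141  0.0125]
turner origin rack [-0.1607  0.0455  0.0141] 31.7
scene slab c [0.0037 0.1401] size [0.082 0.156] ang 42.4 ztop 0.027 px [391. 217.]
scene slab c [ 0.0115 -0.0727] size [0.158 0.082] ang 6.5 ztop 0.027 px [321. 236.]
top slab c [ 0.0076 -0.0746] size [0.151 0.08 ] ang 6.4 ztop 0.0264 px [337. 158.]
top slab c [0.0066 0.1319] size [0.081 0.13 ] ang 41.6 ztop 0.0263 px [278. 160.]
-0.001 -0.001 -0.001 -0.02 -0.42 -0.32 0 ; rows>=0.1
-0.001 -0.001 -0.001 -0.02 -1.72 -1.07 0 ; rows>=0.4
-0.001 -0.001 -0.001 -0.02 -3.02 -1.82 0 ; rows>=0.7
```

Run:
```python
from h import *
plan([(*turner(o,0),0) for o in([-.161,-.02,.0843],[-.161,-.02,.0925],[-.209,-.0075,.0925],[-.1906,-.0073,.0925],[-.169,-.0006,.0925])])
```

```text
-0.001 -0.001 -0.001 -0.01 5.62 3.22 0 ; rows>=1.3
-0.001 -0.001 -0.001 -0.01 6.03 2.51 0 ; rows>=1.3
-0.001 -0.001 -0.001 -4.81 4.95 1.88 0 ; rows>=1.4
-0.001 -0.001 -0.001 -2.97 4.93 1.87 0 ; rows>=1.2
-0.001 -0.001 -0.001 -0.81 4.35 1.54 0 ; rows>=0.9
```

>>> {"op": "move_arm", "data": {"commands": "0 0 0 0 1.4 0.8 0;0 0 0 0 2.8 1.6 0;0 0 0 0 4.2 2.4 0;0 0 0 0 5.62 3.22 0;0 0 0 0 5.62 3.22 0;0 0 0 0 6.03 2.51 0;0 0 0 -2.4 5.5 2.2 0;0 0 0 -4.8 4.95 1.88 0;0 0 0 -4.8 4.95 1.88 0"}}

```text
time_s: 32.75
position: [0.4306, -0.0032, 0.0801]
orientation: [[0.998, 0.06, 0.033], [0.068, -0.864, -0.498], [-0.002, 0.499, -0.866]]
force: [-1.1, -0.7, -1.7]
finger_gap: 0.271
grip_force: 61.7
```

```bash
python3 st.py; python3 corners.py;python3 tm.py
python3 - <<'E'
from h import *
plan([(*turner(o,0),0) for o in([-.209,-.0075,.0925],[-.1906,-.0073,.0925],[-.169,-.0006,.0925],[-.1534,.010,.0925])])
E
```

```text
t 32.75 p [ 0.4306 -0.0032  0.0801] j [ 0.18  0.48  1.97 -0.69  0.89  2.18] gap 0.271 f [-1.1 -0.7 -1.7]
az 3.91 phi -29.96 pitch -0.09
face n [-0.001 -0.     1.   ] inl 1073 size [0.082 0.155]
face corners rack
 [[-0.017  0.233  0.025]
 [ 0.082  0.114  0.025]
 [ 0.018  0.062  0.025]
 [-0.08   0.181  0.025]]
centre [0.0006 0.1475 0.0127]
turner origin rack [-0.2116 -0.0065  0.0229] 32.75
scene 283 blade z at centre -0.0147 slope x 0.005 y 0.000 sd 0.0019 x [0.126 0.238] y [-0.029  0.119]
top 266 blade z at centre -0.0165 slope x 0.028 y 0.016 sd 0.0026 x [0.124 0.237] y [-0.028  0.119]
-0.001 -0.003 -0.002 -0.13 0.00 0.06 0 ; rows>=0.0
-0.001 -0.003 -0.002 1.71 -0.02 0.06 0 ; rows>=0.3
-0.001 -0.003 -0.002 3.87 -0.60 -0.27 0 ; rows>=0.8
-0.001 -0.003 -0.002 5.43 -1.52 -0.80 0 ; rows>=1.1
```

Run:
```python
from h import *
plan([(*turner(o,0),0) for o in([-.21,-.0012,.0895],[-.1955,-.0012,.0895],[-.183,.002,.0895],[-.1714,.006,.0895],[-.1635,.011,.0895],[-.1558,.0164,.0895])])
```

```text
-0.001 -0.003 -0.002 -0.23 -0.69 0.01 0 ; rows>=0.1
-0.001 -0.003 -0.002 1.22 -0.69 0.01 0 ; rows>=0.3
-0.001 -0.003 -0.002 2.47 -0.97 -0.15 0 ; rows>=0.5
-0.001 -0.003 -0.002 3.63 -1.32 -0.34 0 ; rows>=0.8
-0.001 -0.003 -0.002 4.42 -1.76 -0.59 0 ; rows>=1.0
-0.001 -0.003 -0.002 5.19 -2.23 -0.86 0 ; rows>=1.1
```

>>> {"op": "move_arm", "data": {"commands": "0 0 0 -0.2 -0.69 0 0;0 0 0 0.5 -0.69 0 0;0 0 0 1.22 -0.69 0 0;0 0 0 1.85 -0.83 -0.07 0;0 0 0 2.47 -0.97 -0.15 0;0 0 0 3.05 -1.15 -0.25 0;0 0 0 3.63 -1.32 -0.34 0;0 0 0 4.02 -1.54 -0.46 0;0 0 0 4.42 -1.76 -0.59 0;0 0 0 4.42 -1.76 -0.59 0"}}

```text
time_s: 33.95
position: [0.477, 0.0175, 0.0761]
orientation: [[0.998, 0.058, 0.035], [0.068, -0.865, -0.498], [0.002, 0.499, -0.867]]
force: [0.2, -0.4, -1.4]
finger_gap: 0.266
grip_force: 61.7
```

```bash
python3 st.py; python3 corners.py; python3 look.py m|grep slab
python3 - <<'E'
from h import *
plan([(*turner(o,0),0) for o in([-.1558,.0164,.0895],[-.1434,.0305,.0895])])
E
```

```text
t 33.95 p [0.477  0.0175 0.0761] j [ 0.2   0.55  1.83 -0.66  0.95  2.15] gap 0.266 f [ 0.2 -0.4 -1.4]
az 3.89 phi -29.94 pitch 0.11
face n [ 0.    -0.004  1.   ] inl 1084 size [0.154 0.08 ]
face corners rack
 [[-0.073  0.169  0.025]
 [-0.026  0.233  0.025]
 [ 0.098  0.143  0.025]
 [ 0.052  0.078  0.024]]
centre [0.0128 0.156  0.0127]
turner origin rack [-0.164   0.011   0.0189] 33.95
scene slab c [0.0108 0.1573] size [0.08  0.157] ang 54.3 ztop 0.0269 px [398. 218.]
scene slab c [ 0.0105 -0.0726] size [0.155 0.081] ang 6.3 ztop 0.0271 px [321. 236.]
top slab c [ 0.0071 -0.0747] size [0.15 0.08] ang 6.4 ztop 0.0266 px [337. 158.]
top slab c [0.0094 0.1545] size [0.081 0.15 ] ang 53.9 ztop 0.0264 px [272. 156.]
-0.001 -0.001 -0.001 0.89 -0.46 -0.34 0 ; rows>=0.2
-0.001 -0.001 -0.001 2.13 -1.69 -1.04 0 ; rows>=0.6
```

Run:
```python
from h import *
plan([(*turner(o,0),0) for o in([-.156,.0135,.0895],[-.148,.017,.0895],[-.141,.020,.0895],[-.134,.024,.0895])])
```

```text
-0.001 -0.001 -0.001 0.87 -0.21 -0.19 0 ; rows>=0.2
-0.001 -0.001 -0.001 1.67 -0.52 -0.36 0 ; rows>=0.4
-0.001 -0.001 -0.001 2.37 -0.78 -0.51 0 ; rows>=0.5
-0.001 -0.001 -0.001 3.07 -1.12 -0.71 0 ; rows>=0.7
```

>>> {"op": "move_arm", "data": {"commands": "0 0 0 0.44 -0.1 -0.1 0;0 0 0 0.87 -0.21 -0.19 0;0 0 0 1.27 -0.37 -0.28 0;0 0 0 1.67 -0.52 -0.36 0;0 0 0 2.02 -0.65 -0.44 0;0 0 0 2.37 -0.78 -0.51 0;0 0 0 2.72 -0.95 -0.61 0;0 0 0 3.07 -1.12 -0.71 0;0 0 0 3.07 -1.12 -0.71 0"}}

```text
time_s: 35.0
position: [0.5067, 0.0327, 0.0767]
orientation: [[0.998, 0.058, 0.035], [0.068, -0.865, -0.498], [0.002, 0.499, -0.867]]
force: [0.6, -0.2, -1.5]
finger_gap: 0.268
grip_force: 61.7
```

```bash
python3 st.py; python3 corners.py; python3 look.py n|grep slab
```

```text
t 35.0 p [0.5067 0.0327 0.0767] j [ 0.22  0.59  1.74 -0.63  1.    2.12] gap 0.268 f [ 0.6 -0.2 -1.5]
az 3.87 phi -29.94 pitch 0.11
face n [-0.    -0.003  1.   ] inl 1077 size [0.081 0.154]
face corners rack
 [[-0.038  0.225  0.025]
 [ 0.108  0.174  0.025]
 [ 0.081  0.098  0.025]
 [-0.065  0.149  0.025]]
centre [0.0214 0.1614 0.0127]
turner origin rack [-0.1333  0.0241  0.0195] 35.0
scene slab c [0.0212 0.1613] size [0.081 0.156] ang 70.4 ztop 0.0271 px [401. 220.]
scene slab c [ 0.0117 -0.0726] size [0.154 0.081] ang 6.0 ztop 0.0272 px [321. 236.]
top slab c [0.0408 0.1509] size [0.08  0.102] ang 70.7 ztop 0.0263 px [273. 149.]
top slab c [ 0.0077 -0.0747] size [0.15 0.08] ang 6.4 ztop 0.0265 px [337. 158.]
```

Run:
```python
from h import *
plan([(*turner([-.175,.0,.115],0),0),(*turner([-.1726,.04,.115],0,az=RA-15),0),(*turner([-.1726,.073,.115],0,az=RA-15),0),(*turner([-.1726,.073,.084],0,az=RA-15),0)])
```

```text
-0.001 -0.001 -0.001 -4.10 3.35 -1.02 0 ; rows>=1.1
-0.001 -0.132 0.226 -4.21 0.52 -2.65 0 ; rows>=1.7
-0.001 -0.132 0.226 -4.21 -2.34 -4.29 0 ; rows>=1.7
-0.001 -0.132 0.226 -4.21 -3.88 -1.61 0 ; rows>=1.7
```

>>> {"op": "move_arm", "data": {"commands": "0 0 0 -2 1.7 -0.5 0;0 0 0 -4.1 3.35 -1.02 0;0 -0.066 0.113 -4.2 2 -1.8 0;0 -0.132 0.226 -4.21 0.52 -2.65 0;0 -0.132 0.226 -4.21 -0.9 -3.5 0;0 -0.132 0.226 -4.21 -2.34 -4.29 0;0 -0.132 0.226 -4.21 -2.34 -4.29 0;0 -0.132 0.226 -4.21 -2.8 -3.5 0;0 -0.132 0.226 -4.21 -3.3 -2.6 0;0 -0.132 0.226 -4.21 -3.3 -2.6 0"}}

```text
time_s: 36.15
position: [0.4602, 0.0701, 0.0811]
orientation: [[0.981, -0.166, -0.1], [-0.194, -0.85, -0.49], [-0.003, 0.5, -0.866]]
force: [-0.2, -0.1, -2.6]
finger_gap: 0.262
grip_force: 61.6
```

```bash
python3 st.py; python3 corners.py;python3 tm.py
python3 - <<'E'
from h import *
plan([(*turner([-.1726,y,z],0,az=RA-15),0) for y,z in((.073,.083),(.115,.083),(.1594,.083),(.164,.083))])
E
```

```text
t 36.15 p [0.4602 0.0701 0.0811] j [ 0.29  0.6   1.71 -0.51  1.15  2.33] gap 0.262 f [-0.2 -0.1 -2.6]
az -11.19 phi -30.03 pitch -0.2
face n [0.003 0.001 1.   ] inl 1072 size [0.081 0.156]
face corners rack
 [[-0.038  0.226  0.025]
 [ 0.109  0.174  0.024]
 [ 0.081  0.097  0.024]
 [-0.065  0.149  0.025]]
centre [0.0216 0.1614 0.0124]
turner origin rack [-0.1737  0.0721  0.024 ] 36.15
scene 303 blade z at centre -0.0149 slope x -0.002 y 0.004 sd 0.0018 x [0.102 0.239] y [-0.006  0.119]
top 259 blade z at centre -0.0164 slope x 0.016 y 0.002 sd 0.0029 x [0.101 0.237] y [-0.018  0.119]
-0.001 0.001 -0.001 -0.02 -0.67 1.07 0 ; rows>=0.3
-0.001 0.001 -0.001 -1.11 -4.18 -0.96 0 ; rows>=0.9
-0.001 0.001 -0.001 -2.27 -7.90 -3.10 0 ; rows>=1.8
-0.001 0.001 -0.001 -2.39 -8.28 -3.32 0 ; rows>=1.8
```

>>> {"op": "move_arm", "data": {"commands": "0 0 0 0 -0.72 1.16 0;0 0 0 0 -0.72 1.16 0;0 0 0 -0.4 -1.9 0.5 0;0 0 0 -0.75 -3.1 -0.2 0;0 0 0 -1.11 -4.23 -0.87 0;0 0 0 -1.5 -5.4 -1.6 0;0 0 0 -1.9 -6.7 -2.3 0;0 0 0 -2.27 -7.95 -3.01 0;0 0 0 -2.27 -7.95 -3.01 0"}}

```text
time_s: 37.25
position: [0.4568, 0.1594, 0.0686]
orientation: [[0.982, -0.167, -0.093], [-0.191, -0.852, -0.488], [0.003, 0.497, -0.868]]
force: [5.3, 2.5, -1.2]
finger_gap: 0.266
grip_force: 62.1
```

```bash
python3 st.py; python3 corners.py;python3 -c "
from h import *
print(curF((.168,.011,-.011)))
plan([(*turner([-.1726,y,z],0,az=RA-15),0) for y,z in((.1594,.082),(.164,.082),(.169,.082))])"
```

```text
t 37.25 p [0.4568 0.1594 0.0686] j [ 0.44  0.67  1.61 -0.44  1.23  2.43] gap 0.266 f [ 5.3  2.5 -1.2]
az -10.99 phi -29.81 pitch 0.15
face n [-0.003 -0.005  1.   ] inl 1083 size [0.081 0.156]
face corners rack
 [[-0.037  0.234  0.025]
 [ 0.108  0.179  0.025]
 [ 0.08   0.103  0.024]
 [-0.066  0.158  0.024]]
centre [0.0212 0.1685 0.0125]
turner origin rack [-0.1711  0.1613  0.0113] 37.25
[-0.0059  0.1283  0.0008]
-0.003 -0.003 0.001 -0.11 0.19 0.04 0 ; rows>=0.0
-0.003 -0.003 0.001 -0.22 -0.20 -0.18 0 ; rows>=0.1
-0.003 -0.003 0.001 -0.35 -0.61 -0.42 0 ; rows>=0.2
```

>>> {"op": "move_arm", "data": {"commands": "0 0 0 0.2 0 0 0;0 0 0 0.3 0 0 0;0 0 0 0.3 0.3 -0.5 0;0 0 0 0.3 0.55 -0.95 0;0 0 0 0.3 0.8 -1.4 0;0 0 0 0.3 1.2 -2.1 0;0 0 0 0.3 1.6 -2.8 0;0 0 0 0.3 1.6 -2.8 0"}}

```text
time_s: 38.1
position: [0.4588, 0.1575, 0.1027]
orientation: [[0.981, -0.168, -0.095], [-0.193, -0.851, -0.489], [0.002, 0.498, -0.867]]
force: [0.7, -0.1, -5.6]
finger_gap: 0.266
grip_force: 61.4
```

```bash
python3 st.py; python3 corners.py; python3 look.py o|grep slab
```

```text
t 38.1 p [0.4588 0.1575 0.1027] j [ 0.43  0.62  1.58 -0.43  1.29  2.39] gap 0.266 f [ 0.7 -0.1 -5.6]
az -11.14 phi -29.88 pitch 0.09
face n [-0.   -0.01  1.  ] inl 1117 size [0.081 0.155]
face corners rack
 [[-0.037  0.234  0.054]
 [ 0.109  0.18   0.053]
 [ 0.081  0.104  0.053]
 [-0.065  0.158  0.053]]
centre [0.0222 0.1693 0.0414]
turner origin rack [-0.1692  0.1593  0.0455] 38.1
scene slab c [0.0223 0.1697] size [0.081 0.156] ang 69.6 ztop 0.0552 px [405. 212.]
scene slab c [ 0.0113 -0.0724] size [0.155 0.082] ang 6.3 ztop 0.027 px [321. 236.]
top slab c [0.0193 0.1667] size [0.081 0.15 ] ang 69.6 ztop 0.0533 px [266. 156.]
top slab c [ 0.0075 -0.0746] size [0.151 0.08 ] ang 6.1 ztop 0.0262 px [337. 158.]
```

Run:
```python
from h import *
import math
o0=np.array([-.1692,.1593]);o1=np.array([-.167,.046]);L=[]
for k in range(1,10):
    f=.5-.5*math.cos(math.pi*k/9);o=o0+f*(o1-o0);L.append((*turner([*o,.1155],0,az=RA-15+20.3*f),0))
plan(L)
```

```text
-0.001 0.006 -0.010 0.17 0.29 0.01 0 ; rows>=0.1
-0.001 0.022 -0.036 0.47 1.03 0.44 0 ; rows>=0.3
-0.001 0.045 -0.077 0.93 2.16 1.09 0 ; rows>=0.6
-0.001 0.074 -0.127 1.47 3.54 1.89 0 ; rows>=1.0
-0.001 0.105 -0.180 2.05 5.02 2.73 0 ; rows>=1.4
-0.001 0.134 -0.231 2.57 6.40 3.53 0 ; rows>=1.8
-0.001 0.157 -0.271 2.99 7.53 4.18 0 ; rows>=2.1
-0.001 0.173 -0.298 3.27 8.26 4.60 0 ; rows>=2.3
-0.001 0.178 -0.307 3.36 8.52 4.75 0 ; rows>=2.4
```

>>> {"op": "move_arm", "data": {"commands": "0 0.006 -0.010 0.17 0.29 0.01 0;0 0.022 -0.036 0.47 1.03 0.44 0;0 0.045 -0.077 0.93 2.16 1.09 0;0 0.074 -0.127 1.47 3.54 1.89 0;0 0.105 -0.180 2.05 5.02 2.73 0;0 0.134 -0.231 2.57 6.40 3.53 0;0 0.157 -0.271 2.99 7.53 4.18 0;0 0.173 -0.298 3.27 8.26 4.60 0;0 0.178 -0.307 3.36 8.52 4.75 0;0 0.178 -0.307 3.36 8.52 4.75 0"}}

```text
time_s: 39.25
position: [0.4722, 0.0547, 0.1028]
orientation: [[0.987, 0.138, 0.08], [0.159, -0.855, -0.493], [0.001, 0.499, -0.866]]
force: [-0.2, 1.1, -4.1]
finger_gap: 0.269
grip_force: 61.5
```

```bash
python3 st.py; python3 corners.py; python3 -c "
from h import *
plan([(*turner([-.167,.046,z],0,az=RA+5.3),0) for z in(.1,.081)]+[(*turner([-.168,.02,.081],0,az=RA),0)])"
```

```text
t 39.25 p [0.4722 0.0547 0.1028] j [ 0.28  0.5   1.82 -0.63  0.99  2.09] gap 0.269 f [-0.2  1.1 -4.1]
az 9.16 phi -29.95 pitch 0.03
face n [-0.001 -0.01   1.   ] inl 1116 size [0.155 0.082]
face corners rack
 [[-0.068  0.161  0.054]
 [-0.067  0.079  0.053]
 [ 0.089  0.081  0.053]
 [ 0.088  0.163  0.054]]
centre [0.0104 0.121  0.0415]
turner origin rack [-0.167   0.0456  0.0456] 39.25
-0.001 -0.000 -0.001 -0.03 -0.78 1.35 0 ; rows>=0.3
-0.001 -0.000 -0.001 -0.03 -1.73 3.00 0 ; rows>=0.7
-0.001 -0.047 0.079 -0.47 0.75 4.42 0 ; rows>=0.9
```

```bash
python3 -c "
from h import *
plan([(*turner([-.167,.046,z],0,az=RA+5.3),0) for z in(.1,.081)]+[(*turner([-.163,.0585,.081],0,az=RA),0)]+[(*turner([-.163,y,.0828],0,az=RA),0) for y in (.0585,.066,.0735)])"
```

```text
-0.001 -0.000 -0.001 -0.03 -0.78 1.35 0 ; rows>=0.3
-0.001 -0.000 -0.001 -0.03 -1.73 3.00 0 ; rows>=0.7
-0.001 -0.047 0.079 0.38 -2.54 2.53 0 ; rows>=0.7
-0.001 -0.047 0.079 0.38 -2.45 2.38 0 ; rows>=0.7
-0.001 -0.047 0.079 0.45 -3.09 2.00 0 ; rows>=0.7
-0.001 -0.047 0.079 0.52 -3.74 1.63 0 ; rows>=0.8
```

>>> {"op": "move_arm", "data": {"commands": "0 0 0 0 -0.78 1.35 0;0 0 0 0 -1.3 2.25 0;0 0 0 0 -1.73 3.0 0;0 0 0 0 -1.73 3.0 0;0 -0.047 0.079 0.38 -2.54 2.53 0;0 -0.047 0.079 0.38 -2.45 2.38 0;0 -0.047 0.079 0.45 -3.09 2.0 0;0 -0.047 0.079 0.48 -3.4 1.82 0;0 -0.047 0.079 0.52 -3.74 1.63 0;0 -0.047 0.079 0.52 -3.74 1.63 0"}}

```text
time_s: 40.3
position: [0.4735, 0.0802, 0.0701]
orientation: [[0.998, 0.061, 0.034], [0.07, -0.864, -0.498], [-0.001, 0.499, -0.866]]
force: [-0.1, -0.0, -3.0]
finger_gap: 0.266
grip_force: 61.7
```

```bash
python3 st.py; python3 corners.py; python3 look.py p|grep slab; python3 tm.py; python3 -c "
from h import *
print(curF((.168,.011,-.011)))
plan([(*turner([-.163,y,.0828],0,az=RA),0) for y in (.0735,.0785)])"
```

```text
t 40.3 p [0.4735 0.0802 0.0701] j [ 0.32  0.59  1.78 -0.6   1.02  2.21] gap 0.266 f [-0.1 -0.  -3. ]
az 3.99 phi -29.95 pitch -0.03
face n [-0.004 -0.005  1.   ] inl 1081 size [0.153 0.083]
face corners rack
 [[-0.067  0.166  0.025]
 [-0.066  0.083  0.024]
 [ 0.087  0.084  0.025]
 [ 0.086  0.167  0.025]]
centre [0.0102 0.1249 0.0127]
turner origin rack [-0.1633  0.0737  0.0129] 40.3
scene slab c [0.0115 0.1261] size [0.082 0.156] ang 89.9 ztop 0.027 px [388. 220.]
scene slab c [ 0.0105 -0.0732] size [0.156 0.081] ang 6.5 ztop 0.027 px [321. 236.]
top slab c [ 0.0076 -0.0748] size [0.151 0.08 ] ang 6.6 ztop 0.0265 px [337. 158.]
top slab c [0.0069 0.1234] size [0.151 0.08 ] ang 0.6 ztop 0.0261 px [280. 161.]
scene 215 blade z at centre 0.0109 slope x 0.005 y 0.004 sd 0.0013 x [0.101 0.234] y [-0.029  0.119]
top 244 blade z at centre 0.0094 slope x -0.004 y 0.001 sd 0.002 x [0.101 0.223] y [-0.028  0.119]
[0.0048 0.0844 0.0016]
-0.001 0.000 0.001 0.02 -0.01 -0.02 0 ; rows>=0.0
-0.001 0.000 0.001 0.02 -0.44 -0.26 0 ; rows>=0.1
```

>>> {"op": "move_arm", "data": {"commands": "0 0 0 0 0.3 -0.5 0;0 0 0 0 0.6 -1 0;0 0 0 0 0.9 -1.6 0;0 0 0 0 1.4 -2.5 0;0 0 0 0 1.9 -3.4 0;0 0 0 0 2.4 -4.2 0;0 0 0 0 2.75 -4.8 0;0 0 0 0 2.75 -4.8 0;0 0 0 0 2.75 -4.8 0"}}

```text
time_s: 41.5
position: [0.4735, 0.08, 0.1253]
orientation: [[0.998, 0.06, 0.034], [0.068, -0.864, -0.498], [-0.001, 0.499, -0.867]]
force: [-1.0, -0.5, -4.3]
finger_gap: 0.267
grip_force: 61.5
```

```bash
python3 st.py; python3 corners.py;  python3 -c "
from h import *
plan([(*turner([-.163,.0735+.036*k/16,.138],4*k,az=RA),0) for k in range(1,11)])"
```

```text
t 41.5 p [0.4735 0.08   0.1253] j [ 0.32  0.5   1.73 -0.57  1.12  2.13] gap 0.267 f [-1.  -0.5 -4.3]
az 3.92 phi -29.94 pitch -0.04
face n [ 0.004 -0.007  1.   ] inl 1132 size [0.082 0.155]
face corners rack
 [[-0.067  0.085  0.075]
 [ 0.088  0.085  0.074]
 [ 0.088  0.166  0.075]
 [-0.067  0.167  0.076]]
centre [0.0104 0.1258 0.0631]
turner origin rack [-0.1632  0.0736  0.0681] 41.5
0.069 0.001 0.001 0.04 -0.29 -0.12 0 ; rows>=0.5
0.139 0.001 0.001 0.04 -0.60 -0.23 0 ; rows>=0.9
0.209 0.001 0.001 0.04 -0.91 -0.35 0 ; rows>=1.4
0.278 0.001 0.001 0.04 -1.21 -0.48 0 ; rows>=1.9
0.348 0.001 0.001 0.04 -1.51 -0.61 0 ; rows>=2.3
0.418 0.001 0.001 0.04 -1.82 -0.75 0 ; rows>=2.8
0.488 0.001 0.001 0.04 -2.11 -0.90 0 ; rows>=3.3
0.558 0.001 0.001 0.04 -2.41 -1.06 0 ; rows>=3.7
0.628 0.001 0.001 0.04 -2.70 -1.23 0 ; rows>=4.2
0.697 0.001 0.001 0.04 -2.99 -1.40 0 ; rows>=4.7
```

>>> {"op": "move_arm", "data": {"commands": "0.069 0 0 0.04 -0.29 -0.12 0;0.139 0 0 0.04 -0.60 -0.23 0;0.209 0 0 0.04 -0.91 -0.35 0;0.278 0 0 0.04 -1.21 -0.48 0;0.348 0 0 0.04 -1.51 -0.61 0;0.418 0 0 0.04 -1.82 -0.75 0;0.488 0 0 0.04 -2.11 -0.90 0;0.558 0 0 0.04 -2.41 -1.06 0;0.628 0 0 0.04 -2.70 -1.23 0;0.697 0 0 0.04 -2.99 -1.40 0"}}

```text
time_s: 42.55
position: [0.4713, 0.1126, 0.1221]
orientation: [[0.998, 0.067, -0.014], [0.069, -0.982, 0.175], [-0.002, -0.175, -0.985]]
force: [-0.1, -0.1, -4.7]
finger_gap: 0.265
grip_force: 61.3
```

```bash
python3 st.py; python3 corners.py; python3 sp.py; python3 -c "
from h import *
plan([(*turner([-.163,.096+.013*k/8,.138-.04*k/8],40+3*k,az=RA),0) for k in range(1,9)])"
```

```text
t 42.55 p [0.4713 0.1126 0.1221] j [-0.04  0.39  1.81  0.21  0.98  1.34] gap 0.265 f [-0.1 -0.1 -4.7]
az 3.94 phi 10.09 pitch -0.11
face n [ 0.004 -0.647  0.763] inl 1271 size [0.081 0.154]
face corners rack
 [[-0.066  0.101  0.079]
 [ 0.089  0.101  0.078]
 [ 0.089  0.162  0.13 ]
 [-0.065  0.163  0.131]]
centre [0.0116 0.1393 0.0952]
turner origin rack [-0.1632  0.0958  0.068 ] 42.55
scene 1804 min [ 0.1   -0.139 -0.018] max [0.25  0.091 0.063]
 face plane z=0.0065 slopes -0.040 -0.271 inl 877 ((0.17426493763923645, -0.024026647210121155), (0.23257341980934143, 0.15307152271270752), 89.57069396972656)
top 1107 min [ 0.097 -0.138 -0.107] max [0.245 0.089 0.06 ]
 face plane z=0.0053 slopes -0.006 -0.002 inl 789 ((0.1713678240776062, 0.04830467700958252), (0.08403037488460541, 0.15133793652057648), 89.17357635498047)
0.054 0.002 -0.002 0.02 -0.27 0.51 0 ; rows>=0.4
0.107 0.002 -0.002 0.02 -0.42 1.04 0 ; rows>=0.7
0.159 0.002 -0.002 0.03 -0.58 1.56 0 ; rows>=1.1
0.212 0.002 -0.002 0.03 -0.74 2.07 0 ; rows>=1.4
0.264 0.002 -0.002 0.03 -0.89 2.58 0 ; rows>=1.8
0.316 0.002 -0.002 0.03 -1.05 3.08 0 ; rows>=2.1
0.369 0.002 -0.002 0.03 -1.21 3.59 0 ; rows>=2.5
0.421 0.002 -0.002 0.03 -1.36 4.08 0 ; rows>=2.8
```

Slab seated flush on the lip (y_t 8–89). Continue slowly to 64° while lowering.

>>> {"op": "move_arm", "data": {"commands": "0.054 0 0 0.02 -0.27 0.51 0;0.107 0 0 0.02 -0.42 1.04 0;0.159 0 0 0.03 -0.58 1.56 0;0.212 0 0 0.03 -0.74 2.07 0;0.264 0 0 0.03 -0.89 2.58 0;0.316 0 0 0.03 -1.05 3.08 0;0.369 0 0 0.03 -1.21 3.59 0;0.421 0 0 0.03 -1.36 4.08 0"}}

```text
time_s: 43.5
position: [0.4704, 0.1333, 0.084]
orientation: [[0.998, 0.057, -0.041], [0.07, -0.827, 0.558], [-0.002, -0.56, -0.829]]
force: [-0.5, -0.0, -5.2]
finger_gap: 0.267
grip_force: 61.5
```

```bash
python3 st.py; python3 corners.py; python3 -c "
from h import *
plan([(*turner([-.163,.109,.098-.02*min(k,4)/4],64+3*k,az=RA),0) for k in range(1,11)])"
```

```text
t 43.5 p [0.4704 0.1333 0.084 ] j [-0.24  0.54  1.87  0.66  1.05  0.83] gap 0.267 f [-0.5 -0.  -5.2]
az 4.01 phi 34.04 pitch -0.1
face n [ 0.005 -0.904  0.427] inl 1058 size [0.154 0.09 ]
face corners rack
 [[-0.067  0.145  0.113]
 [-0.063  0.107  0.032]
 [ 0.09   0.111  0.037]
 [ 0.087  0.149  0.118]]
centre [0.0115 0.1389 0.0699]
turner origin rack [-0.1627  0.1102  0.0281] 43.5
0.049 0.004 -0.001 0.02 0.21 0.28 0 ; rows>=0.3
0.101 0.004 -0.001 0.02 0.41 0.69 0 ; rows>=0.7
0.154 0.004 -0.002 0.02 0.61 1.11 0 ; rows>=1.0
0.206 0.004 -0.002 0.02 0.81 1.51 0 ; rows>=1.4
0.258 0.004 -0.002 0.02 0.72 1.50 0 ; rows>=1.7
0.311 0.003 -0.002 0.02 0.64 1.49 0 ; rows>=2.1
0.363 0.003 -0.002 0.02 0.56 1.47 0 ; rows>=2.4
0.416 0.003 -0.002 0.02 0.48 1.45 0 ; rows>=2.8
0.468 0.003 -0.002 0.02 0.40 1.42 0 ; rows>=3.1
0.520 0.003 -0.002 0.02 0.33 1.39 0 ; rows>=3.5
```

>>> {"op": "move_arm", "data": {"commands": "0.049 0 0 0.02 0.21 0.28 0;0.101 0 0 0.02 0.41 0.69 0;0.154 0 0 0.02 0.61 1.11 0;0.206 0 0 0.02 0.81 1.51 0;0.258 0 0 0.02 0.72 1.50 0;0.311 0 0 0.02 0.64 1.49 0;0.363 0 0 0.02 0.56 1.47 0;0.416 0 0 0.02 0.48 1.45 0;0.468 0 0 0.02 0.40 1.42 0;0.520 0 0 0.02 0.33 1.39 0"}}

```text
time_s: 44.55
position: [0.4705, 0.1384, 0.0709]
orientation: [[0.997, 0.03, -0.064], [0.071, -0.441, 0.895], [-0.002, -0.897, -0.442]]
force: [0.4, -0.1, -2.3]
finger_gap: 0.267
grip_force: 61.8
```

>>> {"op": "move_arm", "data": {"commands": "0 0 0 0 0 0 0;0 0 0 0 0 0 0;0 0 0 0 0 0 0"}}

```text
time_s: 44.85
position: [0.4706, 0.1385, 0.0714]
orientation: [[0.998, 0.031, -0.063], [0.07, -0.441, 0.895], [-0.0, -0.897, -0.442]]
force: [-0.4, -0.5, -1.4]
finger_gap: 0.268
grip_force: 61.9
```

```bash
python3 st.py; python3 corners.py; python3 look.py q|grep slab
python3 - <<'E'
from h import *
a=cv2.imread("pics/q_scene.png")[120:280,250:490];cv2.imwrite("pics/c9.png",cv2.resize(a,None,fx=3,fy=3,interpolation=cv2.INTER_CUBIC))
E
```

```text
t 44.85 p [0.4706 0.1385 0.0714] j [-0.43  0.82  1.84  0.93  1.38  0.43] gap 0.268 f [-0.4 -0.5 -1.4]
az 4.0 phi 63.76 pitch -0.02
face n [-0.002 -0.011  1.   ] inl 1117 size [0.081 0.155]
face corners rack
 [[-0.054  0.005  0.024]
 [ 0.1    0.024  0.024]
 [ 0.09   0.104  0.025]
 [-0.064  0.086  0.025]]
centre [0.0177 0.0547 0.0127]
turner origin rack [-0.1622  0.1094  0.01  ] 44.85
scene slab c [0.0178 0.0544] size [0.155 0.081] ang 7.3 ztop 0.027 px [365. 227.]
scene slab c [ 0.011 -0.072] size [0.155 0.083] ang 6.3 ztop 0.0271 px [321. 236.]
top slab c [-0.0199  0.0482] size [0.22 0.08] ang 7.7 ztop 0.0267 px [299. 154.]
top slab c [-0.001  -0.0758] size [0.17 0.08] ang 6.2 ztop 0.0265 px [337. 158.]
```

View pics/c9.png

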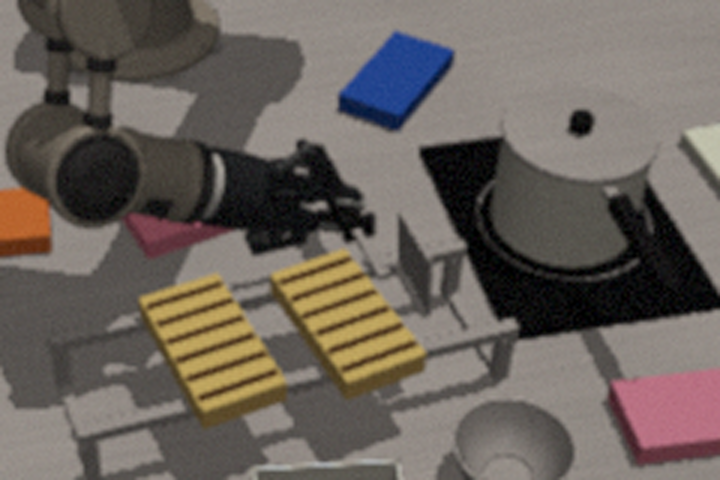

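```bash
python3 -c "
from h import *
plan([(*turner([-.163,.12,.10],92,az=RA),0),(*turner([-.165,.12,.22],90,az=RA),0),(*turner([-.18,.08,.24],55,az=RA),0),(*turner([-.19,.03,.24],30,az=RA-5),0)])"
```

```text
-0.032 0.001 0.001 -0.08 -2.20 0.07 0 ; rows>=0.4
-0.067 0.001 0.001 -0.28 -12.92 -5.23 0 ; rows>=2.8
-0.677 0.001 0.001 -1.78 -12.10 -10.15 0 ; rows>=4.5
-1.113 0.049 0.079 -2.82 -9.41 -15.44 0 ; rows>=7.5
```

>>> {"op": "move_arm", "data": {"commands": "0 0 0 -0.08 -1.1 0.03 0;-0.032 0 0 -0.08 -2.20 0.07 0;-0.05 0 0 -0.2 -6.5 -2.0 0;-0.067 0 0 -0.28 -11 -4.2 0;-0.067 0 0 -0.28 -12.92 -5.23 0;-0.22 0 0 -0.7 -12.7 -6.5 0;-0.37 0 0 -1.1 -12.5 -7.7 0;-0.52 0 0 -1.5 -12.3 -8.9 0;-0.677 0 0 -1.78 -12.1 -10.15 0;-0.677 0 0 -1.78 -12.1 -10.15 0"}}

```text
time_s: 46.0
position: [0.4552, 0.1006, 0.2276]
orientation: [[0.997, 0.067, -0.025], [0.071, -0.904, 0.421], [0.005, -0.421, -0.907]]
force: [-0.4, 0.6, -1.3]
finger_gap: 0.267
grip_force: 61.8
```

```bash
python3 st.py; python3 -c "
from h import *
R=turner([.4615,-.3744,.20],0,az=-20,rk=False)
plan([(*turner([.44,-.10,.24],30,az=-8,rk=False),0),(*turner([.45,-.25,.22],0,az=-15,rk=False),0),(*R,0)])"
```

```text
t 46.0 p [0.4552 0.1006 0.2276] j [-0.23  0.26  1.73  0.43  1.3   1.12] gap 0.267 f [-0.4  0.6 -1.3]
az 4.09 phi 24.92 pitch 0.29
-0.434 0.041 0.209 -0.07 18.91 -8.41 0 ; rows>=4.1
-0.950 -0.021 0.346 -0.52 34.23 -13.65 0 ; rows>=7.4
-0.945 -0.025 0.436 -0.45 46.59 -17.19 0 ; rows>=9.9
```

>>> {"op": "move_arm", "data": {"commands": "-0.11 0.01 0.05 0 4.7 -2.1 0;-0.22 0.02 0.1 0 9.5 -4.2 0;-0.33 0.03 0.15 0 14.2 -6.3 0;-0.434 0.041 0.209 -0.07 18.91 -8.41 0;-0.56 0.02 0.25 -0.2 22.7 -9.7 0;-0.69 0 0.28 -0.3 26.5 -11 0;-0.82 -0.01 0.31 -0.4 30.4 -12.3 0;-0.95 -0.021 0.346 -0.52 34.2 -13.65 0;-0.95 -0.025 0.4 -0.5 39 -15 0;-0.945 -0.025 0.436 -0.45 43 -16 0"}}

```text
time_s: 47.0
position: [0.481, -0.357, 0.1838]
orientation: [[0.938, -0.294, -0.183], [-0.346, -0.817, -0.461], [-0.014, 0.496, -0.868]]
force: [1.3, -0.1, -2.4]
finger_gap: 0.271
grip_force: 61.8
```

```bash
python3 st.py; python3 tm.py; python3 -c "
from h import *
import m2
m2.pan('top',get_image('top'))
plan([(*turner([.4615,-.3744,z],0,az=-20,rk=False),0) for z in(.14,.095,.086,.083)])"
```

```text
t 47.0 p [ 0.481  -0.357   0.1838] j [-0.51  0.52  1.5  -0.58  1.12  1.67] gap 0.271 f [ 1.3 -0.1 -2.4]
az -20.24 phi -29.74 pitch -0.8
scene 400 blade z at centre -0.0155 slope x 0.006 y 0.002 sd 0.0016 x [0.114 0.2  ] y [0.009 0.078]
top 50 blade z at centre -0.0159 slope x -0.058 y 0.020 sd 0.0021 x [0.102 0.2  ] y [-0.001  0.067]
top lid c [0.4701 0.3716] r 0.0782 knob [0.47026138 0.36649721 0.14981708] handle [0.6323 0.3633 0.0218 0.1316] 88.3 az -2.9 zmed 0.12691360674484375
-0.004 0.015 0.001 1.92 -0.04 6.52 0 ; rows>=1.4
-0.004 0.015 0.001 1.98 -2.27 10.42 0 ; rows>=2.2
-0.004 0.015 0.001 1.99 -2.72 11.20 0 ; rows>=2.3
-0.004 0.015 0.001 1.99 -2.87 11.46 0 ; rows>=2.4
```

>>> {"op": "move_arm", "data": {"commands": "0 0.015 0 1.0 0 3 0;0 0.015 0 1.92 0 6.5 0;0 0.015 0 1.92 0 6.5 0;0 0.015 0 1.98 -1.2 8.5 0;0 0.015 0 1.98 -2 10 0;0 0.015 0 1.98 -2.27 10.42 0;0 0.015 0 1.98 -2.27 10.42 0;0 0.015 0 1.98 -2.27 10.42 0"}}

```text
time_s: 48.0
position: [0.4895, -0.3941, 0.0862]
orientation: [[0.941, -0.295, -0.163], [-0.337, -0.814, -0.472], [0.007, 0.5, -0.866]]
force: [1.5, -0.0, -2.8]
finger_gap: 0.271
grip_force: 61.7
```

```bash
python3 st.py; python3 tm.py; python3 -c "
from h import *
print(curF((0,0,0))@np.eye(3), (RK+Rz(RA)@curF((0,0,0))).round(4))
plan([(*turner([.4615,-.3744,z],0,az=-20,rk=False),0) for z in(.089,.085,.083,.081)])"
```

```text
t 48.0 p [ 0.4895 -0.3941  0.0862] j [-0.56  0.66  1.55 -0.66  0.92  1.77] gap 0.271 f [ 1.5 -0.  -2.8]
az -19.7 phi -29.98 pitch 0.4
scene 463 blade z at centre -0.0180 slope x -0.192 y -0.008 sd 0.0068 x [0.101 0.222] y [-0.027  0.11 ]
top 103 blade z at centre -0.0168 slope x 0.003 y 0.004 sd 0.0024 x [0.104 0.218] y [-0.029  0.105]
[-0.1734 -0.3896  0.029 ] [ 0.4645 -0.3755  0.099 ]
-0.000 -0.009 0.001 -0.34 -0.49 0.89 0 ; rows>=0.2
-0.000 -0.009 0.001 -0.34 -0.69 1.23 0 ; rows>=0.3
-0.000 -0.009 0.001 -0.34 -0.79 1.41 0 ; rows>=0.3
-0.000 -0.009 0.001 -0.34 -0.89 1.58 0 ; rows>=0.4
```

>>> {"op": "move_arm", "data": {"commands": "0 -0.006 0 -0.2 -0.3 0.5 0;0 -0.006 0 -0.2 -0.45 0.8 0;0 -0.006 0 -0.2 -0.6 1.05 0;0 -0.006 0 -0.2 -0.6 1.05 0;0 -0.006 0 -0.2 -0.6 1.05 0"}}

```text
time_s: 48.65
position: [0.4871, -0.3936, 0.073]
orientation: [[0.94, -0.295, -0.17], [-0.34, -0.815, -0.47], [0.001, 0.499, -0.866]]
force: [0.1, 0.0, -1.7]
finger_gap: 0.266
grip_force: 61.8
```

```bash
python3 st.py; python3 tm.py; python3 -c "
from h import *
print((RK+Rz(RA)@curF((0,0,0))).round(4))
plan([(*turner([.4615,-.3744,z],0,az=-20,rk=False),0) for z in(.083,.081)])"
```

```text
t 48.65 p [ 0.4871 -0.3936  0.073 ] j [-0.56  0.68  1.55 -0.67  0.91  1.79] gap 0.266 f [ 0.1  0.  -1.7]
az -19.9 phi -29.96 pitch 0.03
scene 393 blade z at centre -0.0158 slope x -0.008 y 0.005 sd 0.002 x [0.102 0.228] y [-0.028  0.114]
top 102 blade z at centre -0.0155 slope x -0.052 y 0.032 sd 0.003 x [0.102 0.222] y [-0.028  0.11 ]
[ 0.4623 -0.3746  0.0861]
-0.001 -0.002 0.001 -0.09 -0.14 0.27 0 ; rows>=0.1
-0.001 -0.002 0.001 -0.09 -0.24 0.45 0 ; rows>=0.1
```

>>> {"op": "move_arm", "data": {"commands": "0 0 0 0 -0.06 0.1 0;0 0 0 0 -0.12 0.21 0;0 0 0 0 -0.12 0.21 0;0 0 0 0 -0.12 0.21 0"}}

```text
time_s: 49.2
position: [0.4872, -0.3937, 0.072]
orientation: [[0.94, -0.296, -0.169], [-0.341, -0.814, -0.471], [0.002, 0.5, -0.866]]
force: [-2.4, 3.5, 5.5]
finger_gap: 0.268
grip_force: 62.8
```

```bash
python3 st.py
```

```text
t 49.2 p [ 0.4872 -0.3937  0.072 ] j [-0.56  0.68  1.56 -0.67  0.9   1.79] gap 0.268 f [-2.4  3.5  5.5]
az -19.91 phi -30.03 pitch 0.09
```

Contact. Release and withdraw along the tool axis.

>>> {"op": "move_arm", "data": {"commands": "0 0 0 0 -0.05 0.1 0.35;0 0 0 0 -0.05 0.1 0.5;0 0 0 0 -0.05 0.1 0.6;0 0 0 0 -0.05 0.1 0.6;0 0 0 0 0 -1 0.6;0 0 0 0 0 -3 0.6;0 0 0 0 0 -6 0.6;0 0 0 0 0 -10 0.6;0 0 0 0 0 -14 0.6;0 0 0 0 0 -18 0.6"}}

```text
time_s: 50.2
position: [0.5178, -0.3078, 0.2288]
orientation: [[0.94, -0.295, -0.169], [-0.34, -0.815, -0.47], [0.001, 0.499, -0.867]]
force: [0.1, 0.2, -0.1]
finger_gap: 0.605
grip_force: 0.0
```

>>> {"op": "move_arm", "data": {"commands": "0.1 0 0 -4 0 -18 0.6;0.2 0 0 -8 0 -18 0.6;0.3 0 0 -12 0 -18 0.6;0.4 0 0 -12 0 -18 0.6;0.4 0 0 -12 0 -18 0.6"}}

```text
time_s: 50.7
position: [0.4338, -0.1826, 0.3874]
orientation: [[0.94, -0.339, -0.034], [-0.341, -0.933, -0.116], [0.008, 0.121, -0.993]]
force: [-1.5, -0.6, -1.1]
finger_gap: 0.599
grip_force: 0.0
```

```bash
python3 st.py; python3 look.py z|grep slab
python3 - <<'E'
from h import *
import m2
for n in("scene","top"):
    i=get_image(n);m2.pan(n,i);m2.ring(n,i)
    P=cloud(i);V=i["img"].max(-1).astype(int);X,Y,Z=P[...,0],P[...,1],P[...,2]
    b=((Z>.07)&(Z<.11)&(V<45)&(Y<-.2)&(Y>-.5)&(X>.25)&(X<.7)).astype(np.uint8)
    b=cv2.morphologyEx(b,cv2.MORPH_OPEN,np.ones((3,3)))
    nl,lab,st,ce=cv2.connectedComponentsWithStats(b)
    if nl>1: k=1+st[1:,4].argmax();print("th",rect(P,lab==k))
a=cv2.imread("pics/z_top.png")[90:290,170:490];cv2.imwrite("pics/c10.png",cv2.resize(a,None,fx=2.4,fy=2.4,interpolation=cv2.INTER_CUBIC))
E
```

```text
t 50.7 p [ 0.4338 -0.1826  0.3874] j [-0.48  0.16  1.35 -0.12  1.61  1.43] gap 0.599 f [-1.5 -0.6 -1.1]
az -19.93 phi -6.92 pitch 0.45
scene slab c [0.0173 0.0546] size [0.154 0.083] ang 7.6 ztop 0.027 px [365. 227.]
scene slab c [ 0.0103 -0.0727] size [0.154 0.082] ang 6.1 ztop 0.0271 px [321. 236.]
top slab c [0.0146 0.0529] size [0.152 0.08 ] ang 7.6 ztop 0.0265 px [300. 157.]
top slab c [ 0.0079 -0.0747] size [0.151 0.08 ] ang 6.2 ztop 0.0266 px [337. 158.]
scene lid c [0.4726 0.3717] r 0.0801 knob [0.47858051 0.36705017 0.14642076] handle [0.635  0.3654 0.0217 0.1304] 87.1 az -2.2 zmed 0.12826902170381194
scene ring [0.4584 0.3871] 108 inl 65
th (((0.46563076972961426, -0.37407609820365906), (0.024286549538373947, 0.126748189330101), 70.9280014038086), 286, np.float64(0.09576023250804244))
top lid c [0.4709 0.37  ] r 0.0775 knob [0.47055198 0.36588664 0.14943454] handle [0.6304 0.3643 0.0214 0.131 ] 88.3 az -2.0 zmed 0.12695586330928732
top ring [0.4724 0.3745] 81 inl 72
th (((0.45712077617645264, -0.37576597929000854), (0.02772384323179722, 0.122869111597538), 70.26802825927734), 207, np.float64(0.09434731119364193))
```

View pics/c10.png

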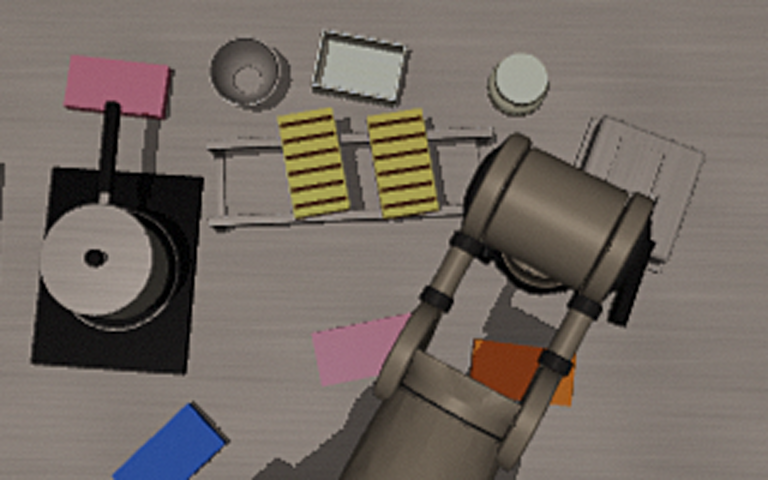

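```bash
python3 -c "
from bench import *
print(finish_job())"
```

```text
the job is handed in; nothing more can be done
None
```

I've handed the job in, not yet judged: the saucepan's handle points straight back with the pan about 4 mm off its ring's centre, both slabs (only two were on the rack) lie flat seared side up after the second slipped off the turner and was re-seated with it, and the turner is back flat on the steel pan, with no sign that the foil tray, bowl or tub moved.

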